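Put the sideboard display back in its row

ROBOT

A 6-joint arm with a two-finger parallel gripper is mounted at the origin on the work surface. World frame = base frame: x ahead of the robot, y to its left, z up, the work surface at z = 0. Lengths are in m, angles in rad, forces in N, time in s.
With the tool pointing down it reaches from about 0.225 to 0.875 m from the base axis. Payload 3.4 kg.
Tool frame: the origin (TCP) lies at the very end of the fingers, on their centre line; the grasp point (between the pads) lies 19 mm behind it; z points along the fingers, y is the direction in which the jaws open and shut (so a half turn about z gives the same grasp; the last joint's range is limited). The gripper opens to 85 mm and grips with 20 to 120 N. Pads are 22 mm wide; open, the fingers measure 114 mm over their backs; the gripper's body (76 mm by 85 mm) begins 54 mm behind the grasp point. The pads swing forward as they close: fully open they stand 13 mm farther back than shut.
Start: joints at [-1.397, 0.276, 1.505, -0, 1.361, -0.121], TCP at [0.167, -0.55, 0.231] pointing down, gripper open.
Joint ranges: [-2.89, 2.89], [-0.75, 2.08], [0.22, 2.7], [-1.18, 4.32], [0.11, 2.71], [-2.7, 2.7]. Speed limits (rad/s): [2.57, 2.57, 3.14, 3.14, 3.14, 3.14].

INTERFACE

Orientations are given as a unit quaternion [w, x, y, z].
In Python, from rig import get_state, get_image, camera_model, sign_off gives the robot as it stands. The module is installed in compiled form; this text tells all that it offers.
- The arm moves only by the tool drive_tool, never from a script. Its argument "motion" is text: rows parted by semicolons, each of 7 numbers parted by spaces: the turn, a rotation vector about the tool's x, y, z in degrees, then the shift along the tool's x, y, z in m, then the opening in per cent of the stroke, from 0 (shut) to 100 (fully open). In form: wx wy wz tx ty tz hand; .... A call has 1 to 12 rows; each row shifts and turns the pose as measured when the row begins, along the tool's axes as they then stand; what a row does not reach is not made up. A row lasts 1/8 s, in which the tool goes at most 62.5 mm and 10.7 degrees, less where a joint would pass 70% of its speed; a pose out of reach is approached as far as the arm can. A call is refused whole if a number of a shift passes 0.0625 or a number of a turn 10.7, either way. A call with a gripper value outside its range is refused whole. The fingers move at their own pace and stop on an object; "newtons" is the grip in N (left out, the last holds). Time passes only in rows, so rows that do not move let the fingers close. It gives the time, the measured TCP pose, the force and the opening at its end, in the units of the state.
- get_state(): the state, without advancing time (a new reading comes with each control period).
- get_image(name): name is "side" or "top" or "wrist"; returns (picture, depth): 420x560x3 uint8, red, green, blue; 420x560 float32, m along the optical axis (not along the pixel's ray), 0 where there is no reading.
- camera_model(name): a dict with "camera_matrix" (3x3 intrinsics, pixels), "D" ([k1, k2, p1, p2, k3] as OpenCV has them; the pictures are not rectified), "cam_to_world" (4x4, takes a point from camera to world coordinates); the wrist camera has in their place "T_tool_cam" (4x4, takes a point from camera to tool coordinates, whose origin is the TCP and whose axes are the flange's). Camera axes: x right, y up, looking along -z (the intrinsics and any distortion apply to the point x, -y, -z); pixel columns grow to the right and rows downward; lengths in m; the calibration is good to about 2 mm. A picture is of the moment at which its call begins: read the wrist's pose just before it. camera_model takes no time and is no camera call.
- sign_off(): hands the job in, once; it reports no verdict.
The state is a dict: "clock": time; "qpos": joint angles; "qd": joint speeds; "effort": joint torques, N m; "position": TCP position; "ee_rot": TCP orientation; "contact_force": force on the tool from outside, world axes, zero at the start; "moment": the same for the moment, N m; "width": finger opening in m.
Only numpy, scipy, OpenCV 4.12 (cv2) and the standard library are available. Lean on these libraries where they do the work, as an engineer would, in place of code of your own. Each camera call takes 0.05 s, during which the arm holds its last target.

TASK

The sideboard has been dusted; put its display back in a row along the long side of the peg board that faces the robot, about a finger's breadth (20 mm) clear of it. Stand the marble jar in front of the end peg that is nearer the potted succulent, the small bowl in front of the peg at the other end, and the torch upright, in line with them, midway between the two; lay the steel ring flat on the middle of the jar's lid. Set things down gently, let go of them all, and leave everything else where it stands.

Things in the scene. Friction and masses are not known exactly. Their poses are not given: they have to be found in the camera images.
- board: Fixed wooden peg board, 60 mm deep (its x), 190 mm long (its y), 22 mm high, four plastic pegs in a slot along its middle. Origin: centre of its underside, on the table. x points away from the robot (turned up to 0.25 rad), front face at x = -30 mm. Pegs at x = 0, y = -75, -25, 25, 75 mm, 19 mm wide, tops 67 mm up. A 20 mm gap puts 60 mm wide things at x = -80 mm.
- jar_center (a point): Glass jar of marbles with a flat steel clip-on lid, standing: 58 mm in diameter (glass and lid alike, smooth), 70 mm high, about 0.22 kg. Loose, to be moved. Point: its centre, half-way up (35 mm); z up its axis. The lid's top is flat, 35 mm above this point.
- ring_center (a point): Steel puzzle ring, lying flat: 48 mm outer diameter, 30 mm hole, 12 mm thick, about 0.09 kg. Loose, to be moved. Point: its centre, half-way up (6 mm); z along its axis.
- bowl_center (a point): Small white ceramic bowl, open side up: 62 mm across the rim, 40 mm high, wall 4 mm, outside upright over the upper 20 mm and narrowing to 42 mm at the foot; about 0.13 kg. Loose, to be moved. Point: centre, half-way up (20 mm); z up.
- torch_center (a point): Black aluminium pocket torch standing upright on its wide lens end: 95 mm high; head 34 mm in diameter for the lowest 24 mm, barrel 26 mm in diameter above; about 0.10 kg. Loose, to be moved, keeps standing lens end down. Point: centre, half-way up (47.5 mm); z up.
- plant_center (a point): Potted succulent: green leaves in a terracotta pot 70 mm across and 55 mm high (leaves to about 75 mm), standing just beyond one end of the peg board, either end. Loose, leave alone. It tells which end gets the jar. Point: on its axis, 27.5 mm up.
- candle_center (a point): Amber glass with a candle, 68 mm across, 45 mm high, standing just beyond the other end of the peg board. Loose, leave alone. Point: on its axis, 22.5 mm up.
- tin_center (a point): Flat round tin with a copper lid, 67 mm across, 28 mm high. Loose, leave alone. Point: centre, half-way up (14 mm).
- woodbox_center (a point): Small dark wooden box with a brass band, 40 x 60 mm (x, y), 26 mm high. Loose, leave alone. Point: centre, half-way up (13 mm).
- napkin_center (a point): Light wooden napkin ring standing on end like a short tube, 46 mm outer diameter, 36 mm hole, 34 mm high. Loose, leave alone; it is not the steel ring. Point: centre, half-way up (17 mm).
Mind the look-alikes: they are no part of the job. Of the things that look like the part that bears torch_center, take the one that is nearest to the robot's base at the start. Leave any pink look-alike of the part that bears bowl_center alone.

How it is judged:
By the outcome, as a careful person would: the job done as asked, in the order asked, and still so for the second after the job is handed in, with the robot touching nothing.
It also fails if it takes over 104 s, if anything falls off the work surface, if the arm or the gripper's body presses on something with over 40 N, if the wrist force passes 120 N, or if a joint passes its speed limit or range.

## Working session

There is one attempt and no reset: what is moved stays moved. The work goes in short steps, Python scripts to look and compute and a tool call to move; the robot and the scene stay as the last step left them, time stands still between calls to the robot, and variables do not carry over. Pictures are saved under pics/ and viewed, and the job is handed in when it is done.

Besides the shell and the picture viewer there is one more tool, called after "Emit:" in YAML: its name, and indented under it one key for each argument. drive_tool: Moves the arm, as the interface text tells. Its arguments: {"type":"object","properties":{"motion":{"type":"string"},"newtons":{"type":"number"}},"required":["motion"]}

```bash
mkdir -p pics; cat > h.py <<'E'
import numpy as np, cv2
from rig import get_state,get_image,camera_model
def save(n,p): cv2.imwrite('pics/'+n,cv2.cvtColor(p,cv2.COLOR_RGB2BGR))
E
python3 - <<'E'
from h import *
for n in ['top','side']:
    p,d=get_image(n); save(n+'0.png',p); np.save(n+'0.npy',d); np.save(n+'0p.npy',p)
    print(n,camera_model(n))
print(camera_model('wrist')); print(get_state())
E
```

```text
top {'camera_matrix': array([[430.25093194,   0.        , 281.83909643],
       [  0.        , 430.25093194, 210.35323485],
       [  0.        ,   0.        ,   1.        ]]), 'D': array([-0.0379818,  0.       ,  0.       ,  0.       ,  0.       ]), 'cam_to_world': array([[ 5.81612044e-03,  9.93759525e-01, -1.11392011e-01,
         4.07546328e-01],
       [-9.99982555e-01,  5.89478409e-03,  3.76857001e-04,
         1.05493753e-02],
       [ 1.03113709e-03,  1.11387876e-01,  9.93776473e-01,
         1.30356008e+00],
       [ 0.00000000e+00,  0.00000000e+00,  0.00000000e+00,
         1.00000000e+00]])}
side {'camera_matrix': array([[423.30423577,   0.        , 281.98512878],
       [  0.        , 423.30423577, 210.9792632 ],
       [  0.        ,   0.        ,   1.        ]]), 'D': array([-0.0606182,  0.       ,  0.       ,  0.       ,  0.       ]), 'cam_to_world': array([[ 0.99604253,  0.05753479, -0.06774235,  0.49362027],
       [-0.08754889,  0.50382715, -0.85935639, -0.83525689],
       [-0.01531245,  0.86188628,  0.50687037,  0.57329822],
       [ 0.        ,  0.        ,  0.   
[... 599 characters left out ...]
00,
         1.00000000e+00]])}
{'clock': 0.1, 'qpos': array([-1.39700418e+00,  2.76509640e-01,  1.50605826e+00, -5.39116252e-06,
        1.36070701e+00, -1.20985132e-01]), 'qd': array([ 0.0007687 ,  0.00010691, -0.00401868,  0.00079789,  0.00129371,
        0.00087989]), 'effort': array([ 1.39145213e-03, -4.17698550e+01, -2.46405029e+01, -1.55825528e-04,
        5.77663610e-03, -2.35347997e-06]), 'position': array([ 0.16696672, -0.54970065,  0.23051822]), 'ee_rot': array([-8.40766096e-04,  9.89157510e-01,  1.46856096e-01, -2.48410923e-05]), 'contact_force': array([ 0.05347454, -0.54917338,  0.20223524]), 'moment': array([ 0.00109304, -0.03644651, -0.01910478]), 'width': 0.08516473163264292}
```

View pics/top0.png

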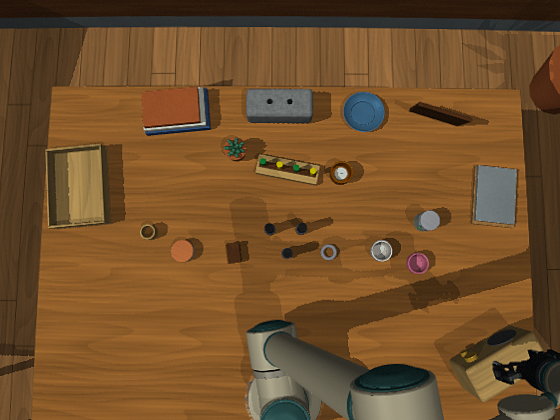

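View pics/side0.png

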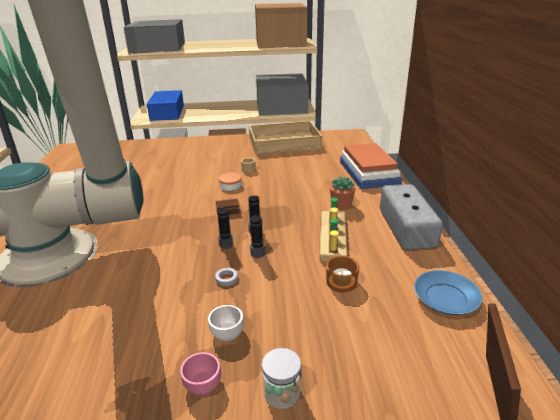

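```bash
cat >> h.py <<'E'
def rays(n,uv,T=None):
    c=camera_model(n); K=c['camera_matrix']
    if T is None: T=c['cam_to_world']
    q=cv2.undistortPoints(np.asarray(uv,float).reshape(-1,1,2),K,c['D']).reshape(-1,2)
    d=np.c_[q[:,0],-q[:,1],-np.ones(len(q))]
    return T[:3,3],d@T[:3,:3].T
def plane(n,uv,z,T=None):
    o,d=rays(n,uv,T); return o+d*((z-o[2])/d[:,2])[:,None]
def cloud(n,dep,T=None):
    h,w=dep.shape; v,u=np.mgrid[:h,:w]
    o,d=rays(n,np.c_[u.ravel(),v.ravel()],T)
    P=o+d*dep.ravel()[:,None]; P[dep.ravel()==0]=np.nan
    return P.reshape(h,w,3)
def wristT(s):
    from scipy.spatial.transform import Rotation as R
    q=s['ee_rot']; M=np.eye(4); M[:3,:3]=R.from_quat([q[1],q[2],q[3],q[0]]).as_matrix(); M[:3,3]=s['position']
    return M@camera_model('wrist')['T_tool_cam']
E
python3 - <<'E'
from h import *
d=np.load('top0.npy'); P=cloud('top',d); p=np.load('top0p.npy')
z=P[...,2]; print('table z',np.nanmedian(z[190:290,150:440]))
m=((z>0.008)&(P[...,0]>.15)).astype(np.uint8)
m[:130]=0; m[300:]=0
n,l,st,c=cv2.connectedComponentsWithStats(m)
for i in range(1,n):
    if st[i,4]<15: continue
    k=l==i; zt=np.percentile(z[k],95); t=k&(z>zt-.006)
    print(c[i].round(0),st[i,4],'ztop',zt.round(4),'top mid',((P[t].max(0)+P[t].min(0))/2).round(4)[:2],'ext',np.ptp(P[k],axis=0).round(3)[:2],p[k].mean(0).astype(int))
cv2.imwrite('pics/crop.png',cv2.cvtColor(cv2.resize(p[130:280,130:450],None,fx=2.5,fy=2.5,interpolation=cv2.INTER_CUBIC),cv2.COLOR_RGB2BGR))
E
```

```text
table z 0.0003227993086869496
[163. 131.] 152 ztop 0.0324 top mid [0.7912 0.372 ] ext [0.016 0.152] [35 52 74]
[364. 130.] 22 ztop 0.0261 top mid [ 0.799  -0.2404] ext [0.006 0.043] [ 49  83 107]
[234. 149.] 432 ztop 0.0793 top mid [0.7325 0.1497] ext [0.068 0.066] [76 70 44]
[ 74. 185.] 1771 ztop 0.052 top mid [0.6213 0.6294] ext [0.257 0.195] [86 69 40]
[ 85. 158.] 16 ztop 0.0101 top mid [0.712  0.6201] ext [0.025 0.02 ] [152 123  71]
[287. 169.] 1257 ztop 0.067 top mid [ 0.6787 -0.0056] ext [0.092 0.195] [119 100  51]
[341. 172.] 378 ztop 0.0477 top mid [ 0.6653 -0.1653] ext [0.067 0.066] [114  89  58]
[494. 196.] 2500 ztop 0.0267 top mid [ 0.604  -0.6394] ext [0.191 0.142] [111 114 111]
[427. 221.] 439 ztop 0.0741 top mid [ 0.5188 -0.4164] ext [0.056 0.058] [120 121 121]
[269. 229.] 106 ztop 0.0983 top mid [0.4956 0.0488] ext [0.027 0.03 ] [32 31 30]
[301. 229.] 110 ztop 0.0977 top mid [ 0.4962 -0.0469] ext [0.03  0.033] [35 34 34]
[148. 232.] 142 ztop 0.0369 top mid [0.4845 0.4083] ext [0.045 0.045] [101  81  47]
[183. 251.] 419 ztop 0.0321 top mid [0.4279 0.3046] ext [0.065 0.066] [168  99  55]
[382. 250.] 239 ztop 0.0428 top mid [ 0.4326 -0.2813] ext [0.061 0.06 ] [137 134 126]
[233. 253.] 287 ztop 0.0303 top mid [0.4245 0.1537] ext [0.062 0.043] [70 41 20]
[328. 252.] 120 ztop 0.0156 top mid [ 0.4293 -0.1274] ext [0.045 0.045] [118 118 121]
[286. 253.] 99 ztop 0.0989 top mid [ 0.4231 -0.0023] ext [0.03 0.03] [36 35 35]
[418. 263.] 271 ztop 0.0424 top mid [ 0.3965 -0.3896] ext [0.059 0.062] [133  69  86]
```

View pics/crop.png

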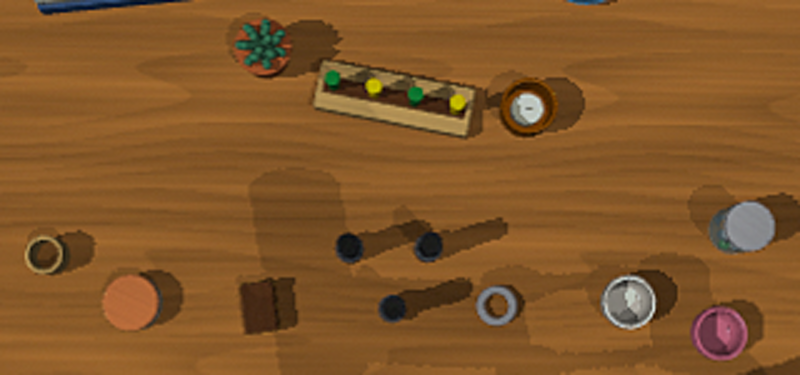

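```bash
cat > board.py <<'E'
from h import *
d=np.load('top0.npy'); P=cloud('top',d); p=np.load('top0p.npy'); z=P[...,2]
hsv=cv2.cvtColor(p,cv2.COLOR_RGB2HSV)
m=((hsv[...,1]>200)&(hsv[...,2]>80)&(hsv[...,0]>25)&(hsv[...,0]<80)).astype(np.uint8)
m[:150]=0;m[185:]=0;m[:,:252]=0;m[:,330:]=0
n,l,st,c=cv2.connectedComponentsWithStats(m); pts=[]
for i in range(1,n):
    if st[i,4]<15: continue
    k=l==i; t=k&(z>.058); q=(P[t].max(0)+P[t].min(0))/2
    print(c[i],st[i,4],'ray@.067',plane('top',c[i],.067)[0].round(4),'depth',q.round(4),t.sum()); pts.append(q[:2])
pts=np.array(pts); pts=pts[np.argsort(pts[:,1])]
print(np.linalg.norm(np.diff(pts,axis=0),axis=1)); e=pts[-1]-pts[0]; print('len',np.linalg.norm(e),'yaw',np.arctan2(-e[0],e[1]), 'mid',pts.mean(0))
# board top surface
k=(z>.016)&(z<.030); k[:150]=0;k[192:]=0;k[:,:250]=0;k[:,326:]=0
n,l,st,c=cv2.connectedComponentsWithStats(k.astype(np.uint8)); i=1+np.argmax(st[1:,4])
Q=P[l==i][:,:2]
r=cv2.minAreaRect((Q*1000).astype(np.float32)); print('rect',r)
E
python3 board.py
```

```text
[262.7 160.9] 20 ray@.067 [0.6917 0.067  0.067 ] depth [0.692  0.0661 0.0674] 20
[279.08571429 164.25714286] 35 ray@.067 [0.6819 0.0189 0.067 ] depth [0.6824 0.0206 0.066 ] 30
[296.         167.13636364] 22 ray@.067 [ 0.6737 -0.0306  0.067 ] depth [ 0.6725 -0.0306  0.0676] 22
[312.38235294 170.70588235] 34 ray@.067 [ 0.6633 -0.0785  0.067 ] depth [ 0.6642 -0.079   0.0659] 32
[0.04912631 0.05215868 0.04650157]
len 0.14776773726973563 yaw -0.1889100174030823 mid [ 0.67778011 -0.005701  ]
rect ((678.4404907226562, -4.9944000244140625), (189.8747100830078, 61.021141052246094), 79.17450714111328)
```

```bash
cat > plan.py <<'E'
import sys
from h import *
from scipy.spatial.transform import Rotation as R
s=get_state(); q=s['ee_rot']; M=R.from_quat([q[1],q[2],q[3],q[0]])
t=np.array([float(a) for a in sys.argv[1:4]]); a=np.radians(float(sys.argv[4]))
G=R.from_matrix(np.array([[np.cos(a),np.sin(a),0],[np.sin(a),-np.cos(a),0],[0,0,-1]]))
print('clock',round(s['clock'],2),'pos',s['position'].round(4),'F',s['contact_force'].round(1),'w',round(s['width'],4),'j6',s['qpos'][5].round(2))
print('turn deg',np.degrees((M.inv()*G).as_rotvec()).round(2),'shift now-axes',M.inv().apply(t-s['position']).round(4),'shift goal-axes',G.inv().apply(t-s['position']).round(4))
E
python3 plan.py 0.4 -0.4156 0.231 -10.8; python3 plan.py 0.519 -0.4164 0.231 -10.8
```

```text
clock 0.1 pos [ 0.167  -0.5497  0.2305] F [ 0.1 -0.5  0.2] w 0.0852 j6 -0.12
turn deg [-1.000e-01  1.000e-02  2.769e+01] shift now-axes [ 0.2619 -0.0606 -0.0003] shift goal-axes [ 0.2038 -0.1754 -0.0005]
clock 0.1 pos [ 0.167  -0.5497  0.2305] F [ 0.1 -0.5  0.2] w 0.0852 j6 -0.12
turn deg [-1.000e-01  1.000e-02  2.769e+01] shift now-axes [ 0.3756 -0.0253 -0.0004] shift goal-axes [ 0.3208 -0.1969 -0.0005]
```

Emit:
drive_tool:
  motion: "0 0 9.23 0 0 0 100;0 0 9.23 0 0 0 100;0 0 9.23 0 0 0 100;0 0 0 0.045 -0.028 0 100;0 0 0 0.045 -0.028 0 100;0 0 0 0.045 -0.028 0 100;0 0 0 0.045 -0.028 0 100;0 0 0 0.045 -0.028 0 100;0 0 0 0.045 -0.028 0 100;0 0 0 0.045 -0.028 0 100;0 0 0 0 0 0 100"

```text
clock: 1.48
position: [0.5242, -0.4175, 0.2236]
ee_rot: [-0.005, 0.995, -0.104, -0.003]
contact_force: [-0.1, -0.1, -0.3]
width: 0.0853
```

```bash
python3 plan.py 0.519 -0.4164 0.1 -10.8; cat > wl.py <<'E'
import sys
from h import *
s=get_state(); p,d=get_image('wrist'); T=wristT(s); P=cloud('wrist',d,T); np.savez('w.npz',p=p,d=d,P=P,T=T); save(sys.argv[1]+'.png',p)
z=P[...,2]; m=(z>float(sys.argv[2])).astype(np.uint8)
m[d<0.14]=0
n,l,st,c=cv2.connectedComponentsWithStats(m)
for i in range(1,n):
    if st[i,4]<200: continue
    k=l==i; zt=np.percentile(z[k],90); t=k&(abs(z-zt)<.005)
    print(c[i].round(0),st[i,4],'ztop',zt.round(4),'topmid',((P[t].max(0)+P[t].min(0))/2).round(4)[:2],'ext',np.ptp(P[t],axis=0).round(3)[:2],p[k].mean(0).astype(int))
E
python3 wl.py w1 0.01
```

```text
clock 1.48 pos [ 0.5242 -0.4175  0.2236] F [-0.1 -0.1 -0.3] w 0.0853 j6 1.0
turn deg [-0.5   0.4  -1.17] shift now-axes [-0.0045  0.0011  0.1237] shift goal-axes [-5.400e-03 -1.000e-04  1.236e-01]
[482.  73.] 19728 ztop 0.022 topmid [ 0.5892 -0.6376] ext [0.148 0.132] [126 129 129]
[20. 98.] 2525 ztop 0.0437 topmid [ 0.6617 -0.1828] ext [0.059 0.037] [130  99  66]
[280. 191.] 3258 ztop 0.0699 topmid [ 0.5209 -0.4175] ext [0.057 0.057] [179 177 183]
[190. 281.] 1212 ztop 0.2382 topmid [ 0.5334 -0.3753] ext [0.02  0.005] [128 124 120]
[278. 295.] 1722 ztop 0.0392 topmid [ 0.3965 -0.3897] ext [0.062 0.061] [140  80  97]
[ 69. 299.] 506 ztop 0.0118 topmid [ 0.4291 -0.1297] ext [0.046 0.048] [197 195 201]
[466. 409.] 778 ztop 0.0449 topmid [ 0.181  -0.5988] ext [0.014 0.025] [61 54 45]
```

View pics/w1.png

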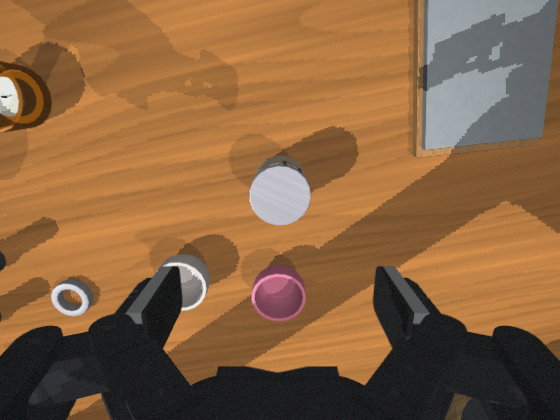

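Emit:
drive_tool:
  motion: "-0.5 0.4 -1.2 -0.004 0 0.03 100;0 0 0 0 0 0.04 100;0 0 0 0 0 0.04 100;0 0 0 0 0 0.03 100;0 0 0 0 0 0 100"

```text
clock: 2.15
position: [0.5106, -0.4207, 0.0804]
ee_rot: [0.001, 0.995, -0.097, -0.003]
contact_force: [0.5, 0.8, 1.3]
width: 0.0853
```

```bash
python3 plan.py 0.520 -0.417 0.022 -10.8
```

```text
clock 2.15 pos [ 0.5106 -0.4207  0.0804] F [0.5 0.8 1.3] w 0.0853 j6 0.98
turn deg [ 0.18  0.32 -0.31] shift now-axes [ 0.0089 -0.0056  0.0584] shift goal-axes [ 0.0086 -0.0054  0.0584]
```

Emit:
drive_tool:
  motion: "0.2 0.3 -0.3 0.009 -0.0055 0 100;0 0 0 0 0 0 100"

```text
clock: 2.4
position: [0.5211, -0.4189, 0.0831]
ee_rot: [0.001, 0.995, -0.095, 0.002]
contact_force: [-0.9, 0.5, 0.4]
width: 0.0856
```

```bash
python3 plan.py 0.520 -0.417 0.022 -10.8
```

```text
clock 2.4 pos [ 0.5211 -0.4189  0.0831] F [-0.9  0.5  0.4] w 0.0856 j6 0.98
turn deg [ 0.11 -0.19 -0.09] shift now-axes [-0.0017 -0.0017  0.0611] shift goal-axes [-0.0014 -0.0016  0.0611]
```

Emit:
drive_tool:
  motion: "0 0 0 -0.001 -0.0015 0.015 100;0 0 0 0.001 0 0.015 100;0 0 0 0.001 0 0.015 100;0 0 0 0.001 0 0.014 100;0 0 0 0 0 0 100"

```text
clock: 3.02
position: [0.5242, -0.4181, 0.0212]
ee_rot: [0.002, 0.996, -0.095, 0.002]
contact_force: [-1.4, 0.5, -0.5]
width: 0.0851
```

```bash
python3 plan.py 0.520 -0.417 0.022 -10.8
```

```text
clock 3.02 pos [ 0.5242 -0.4181  0.0212] F [-1.4  0.5 -0.5] w 0.0851 j6 0.98
turn deg [ 0.18 -0.26 -0.05] shift now-axes [-0.0044 -0.0002 -0.0008] shift goal-axes [-0.0044 -0.0002 -0.0008]
```

Emit:
drive_tool:
  motion: "0 0 0 -0.004 0 -0.001 100;0 0 0 0 0 0 80;0 0 0 0 0 0 72;0 0 0 0 0 0 50;0 0 0 0 0 0 50;0 0 0 0 0 0 50"
  newtons: 40

```text
clock: 3.78
position: [0.5206, -0.4179, 0.0234]
ee_rot: [0.002, 0.996, -0.095, 0.003]
contact_force: [0.4, -0.3, -1.0]
width: 0.0572
```

```bash
python3 plan.py 0.520 -0.417 0.022 -10.8
```

```text
clock 3.77 pos [ 0.5206 -0.4179  0.0234] F [ 0.4 -0.3 -1. ] w 0.0572 j6 0.98
turn deg [ 0.25 -0.37 -0.05] shift now-axes [-0.0007 -0.0008  0.0014] shift goal-axes [-0.0007 -0.0008  0.0014]
```

Emit:
drive_tool:
  motion: "0 0 0 0 0 -0.01 50;0 0 0 0 0 -0.03 50;0 0 0 0 0 -0.04 50;0 0 0 0 0 -0.04 50;0 0 0 0 0 -0.03 50;0 0 0 0 0 0 50"

```text
clock: 4.53
position: [0.5195, -0.4168, 0.1794]
ee_rot: [0.002, 0.996, -0.095, 0.003]
contact_force: [-0.2, 0.4, -2.0]
width: 0.0571
```

```bash
python3 plan.py 0.6135 0.0832 0.17 -10.8
```

```text
clock 4.53 pos [ 0.5195 -0.4168  0.1794] F [-0.2  0.4 -2. ] w 0.0571 j6 0.98
turn deg [ 0.23 -0.33 -0.05] shift now-axes [-0.0019 -0.5088  0.0073] shift goal-axes [-0.0014 -0.5088  0.0094]
```

Holding the jar (about -2 N extra). Moving over to its place.

Emit:
drive_tool:
  motion: "0.2 -0.3 0 0 -0.03 0 50;0 0 0 0 -0.05 0 50;0 0 0 0 -0.05 0 50;0 0 0 0 -0.05 0 50;0 0 0 0 -0.05 0 50;0 0 0 0 -0.05 0 50;0 0 0 0 -0.05 0 50;0 0 0 0 -0.05 0 50;0 0 0 0 -0.05 0 50;0 0 0 0 -0.05 0 50;0 0 0 0 -0.025 0 50;0 0 0 0 0 0 50"

```text
clock: 6.02
position: [0.6081, 0.0963, 0.1598]
ee_rot: [-0.002, 0.995, -0.096, -0.014]
contact_force: [1.3, -0.1, -1.3]
width: 0.0569
```

```bash
python3 plan.py 0.6135 0.0832 0.05 -10.8; python3 wl.py w2 0.01
```

```text
clock 6.03 pos [0.6081 0.0963 0.1598] F [ 1.3 -0.1 -1.3] w 0.0569 j6 1.8
turn deg [-0.1   1.6  -0.21] shift now-axes [0.0109 0.012  0.1095] shift goal-axes [0.0078 0.0119 0.1098]
[164.  48.] 8579 ztop 0.0769 topmid [0.7328 0.1515] ext [0.046 0.048] [99 98 70]
[552.  70.] 938 ztop 0.0271 topmid [ 0.6646 -0.1361] ext [0.037 0.008] [123  71  16]
[390.  84.] 19382 ztop 0.0654 topmid [ 0.6791 -0.0054] ext [0.047 0.165] [153 134  76]
[277. 221.] 1826 ztop 0.1671 topmid [0.6264 0.0935] ext [0.022 0.05 ] [141 119  96]
[477. 298.] 3583 ztop 0.0941 topmid [ 0.4978 -0.0467] ext [0.027 0.026] [68 66 68]
[ 16. 354.] 1331 ztop 0.0321 topmid [0.4862 0.4047] ext [0.043 0.038] [99 82 55]
[135. 393.] 877 ztop 0.0276 topmid [0.4189 0.2979] ext [0.045 0.05 ] [212 136  86]
[426. 397.] 666 ztop 0.0948 topmid [ 0.4241 -0.0007] ext [0.026 0.018] [40 39 39]
```

View pics/w2.png

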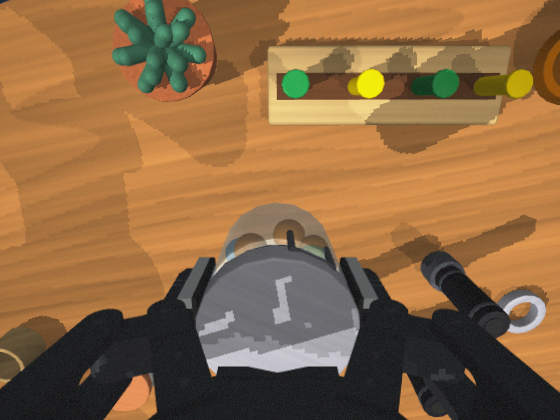

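```bash
cat > wb.py <<'E'
from h import *
f=np.load('w.npz'); p,P=f['p'],f['P']; z=P[...,2]
hsv=cv2.cvtColor(p,cv2.COLOR_RGB2HSV)
m=((hsv[...,1]>170)&(hsv[...,2]>80)&(hsv[...,0]>25)&(hsv[...,0]<80)&(z>.058)&(z<.072)).astype(np.uint8)
n,l,st,c=cv2.connectedComponentsWithStats(m); pts=[]
for i in range(1,n):
    if st[i,4]<150 or st[i,4]>1500: continue
    q=plane('wrist',c[i],.067,f['T'])[0]; print(c[i].round(1),st[i,4],q.round(4),((P[l==i].max(0)+P[l==i].min(0))/2).round(4))
    if .62<q[0]<.72 and abs(q[1])<.12: pts.append(q[:2])
pts=np.array(pts); pts=pts[np.argsort(pts[:,1])]; e=pts[-1]-pts[0]; print('len',np.linalg.norm(e),'yaw',np.arctan2(-e[0],e[1]),'mid',pts.mean(0))
k=(z>.016)&(z<.027)&(P[...,0]>.62)&(P[...,0]<.74)&(abs(P[...,1])<.115)
n,l,st,c=cv2.connectedComponentsWithStats(k.astype(np.uint8)); i=1+np.argmax(st[1:,4])
print('rect',cv2.minAreaRect((P[l==i][:,:2]*1000).astype(np.float32)))
E
python3 wb.py
```

```text
[369.5  83.3] 614 [0.6839 0.0199 0.067 ] [0.6837 0.0195 0.0652]
[295.2  83.5] 569 [0.6931 0.0682 0.067 ] [0.693  0.0683 0.0659]
[445.7  81.4] 407 [ 0.6756 -0.0299  0.067 ] [ 0.6745 -0.0299  0.0658]
[517.3  83.7] 507 [ 0.6653 -0.0769  0.067 ] [ 0.6652 -0.0785  0.0637]
len 0.14775495313518996 yaw -0.18951448473743934 mid [ 0.67945978 -0.00468521]
rect ((679.407470703125, -5.832954406738281), (189.76449584960938, 60.12137222290039), 79.14688873291016)
```

Emit:
drive_tool:
  motion: "0 1.6 -0.2 0.009 0.012 0.01 50;0 0 0 0 0 0 50"

```text
clock: 6.32
position: [0.6127, 0.0796, 0.1475]
ee_rot: [0.0, 0.995, -0.095, -0.002]
contact_force: [-1.5, -0.1, -0.7]
width: 0.0573
```

```bash
python3 plan.py 0.6135 0.0832 0.05 -10.8; python3 wl.py w3 0.01; python3 wb.py
```

```text
clock 6.33 pos [0.6127 0.0796 0.1475] F [-1.5 -0.1 -0.7] w 0.0573 j6 1.78
turn deg [ 0.05  0.19 -0.12] shift now-axes [ 0.0005 -0.0038  0.0975] shift goal-axes [ 0.0002 -0.0037  0.0975]
[137.  60.] 9598 ztop 0.0768 topmid [0.7332 0.1512] ext [0.046 0.047] [96 93 67]
[546.  82.] 2058 ztop 0.0384 topmid [ 0.6651 -0.1369] ext [0.043 0.01 ] [118  70  18]
[372.  99.] 20074 ztop 0.0654 topmid [ 0.6791 -0.0055] ext [0.046 0.165] [156 136  77]
[277. 221.] 1828 ztop 0.1553 topmid [0.6306 0.0769] ext [0.023 0.05 ] [142 120  97]
[463. 306.] 2180 ztop 0.0594 topmid [ 0.5079 -0.0481] ext [0.007 0.019] [88 87 90]
[  6. 371.] 328 ztop 0.025 topmid [0.4852 0.3878] ext [0.018 0.004] [80 67 46]
[414. 400.] 1167 ztop 0.0878 topmid [ 0.4322 -0.0046] ext [0.014 0.025] [30 28 28]
[122. 406.] 552 ztop 0.0275 topmid [0.4263 0.2872] ext [0.031 0.03 ] [178 120  82]
[271.8  98.4] 595 [0.6933 0.0679 0.067 ] [0.6931 0.0682 0.0659]
[348.5  98.5] 644 [0.6839 0.0196 0.067 ] [0.6838 0.0191 0.0654]
[426.5  96.3] 413 [ 0.6759 -0.0298  0.067 ] [ 0.6745 -0.0301  0.0657]
[500.4  98.9] 540 [ 0.6654 -0.0768  0.067 ] [ 0.6652 -0.0784  0.0632]
len 0.1473908750024487 yaw -0.19033797059991872 mid [ 0.67961705 -0.0047679 ]
rect ((679.1318359375, -5.5972442626953125), (189.52880859375, 59.79607391357422), 79.11707305908203)
```

Emit:
drive_tool:
  motion: "0 0.2 0 0.0015 -0.004 0.015 50;0 0 0 0 0 0.02 50;0 0 0 0 0 0.02 50;0 0 0 0 0 0.02 50;0 0 0 0 0 0 50"

```text
clock: 7.0
position: [0.6153, 0.0837, 0.0691]
ee_rot: [-0.0, 0.995, -0.097, 0.0]
contact_force: [-1.0, 0.1, -1.3]
width: 0.0573
```

```bash
python3 plan.py 0.6145 0.0833 0.0235 -10.8
```

```text
clock 7.0 pos [0.6153 0.0837 0.0691] F [-1.   0.1 -1.3] w 0.0573 j6 1.79
turn deg [-0.05 -0.02 -0.3 ] shift now-axes [-0.0007  0.0006  0.0456] shift goal-axes [-0.0007  0.0006  0.0456]
```

Emit:
drive_tool:
  motion: "0 0 -0.3 -0.001 0.0005 0.01 50;0 0 0 0 0 0.01 50;0 0 0 0 0 0.01 50;0 0 0 0 0 0.008 50;0 0 0 0 0 0 50"

```text
clock: 7.62
position: [0.6155, 0.0837, 0.0299]
ee_rot: [-0.001, 0.996, -0.094, 0.002]
contact_force: [-0.3, 0.4, -1.7]
width: 0.057
```

```bash
python3 plan.py 0.6145 0.0833 0.0235 -10.8
```

```text
clock 7.62 pos [0.6155 0.0837 0.0299] F [-0.3  0.4 -1.7] w 0.057 j6 1.78
turn deg [-0.1  -0.17  0.02] shift now-axes [-0.0009  0.0005  0.0064] shift goal-axes [-0.0009  0.0005  0.0064]
```

Emit:
drive_tool:
  motion: "0 -0.2 0 -0.001 0.0005 0.003 50;0 0 0 0 0 0.002 50;0 0 0 0 0 0.001 50;0 0 0 0 0 0 50"

```text
clock: 8.12
position: [0.6152, 0.0833, 0.0243]
ee_rot: [-0.001, 0.996, -0.094, 0.001]
contact_force: [0.1, 0.5, -1.7]
width: 0.0567
```

```bash
python3 plan.py 0.6145 0.0833 0.0235 -10.8
```

```text
clock 8.12 pos [0.6152 0.0833 0.0243] F [ 0.1  0.5 -1.7] w 0.0567 j6 1.78
turn deg [-0.12 -0.07  0.01] shift now-axes [-0.0006  0.0002  0.0008] shift goal-axes [-0.0006  0.0002  0.0008]
```

Emit:
drive_tool:
  motion: "0 0 0 -0.0005 0 0.001 50;0 0 0 0 0 0.0005 50;0 0 0 0 0 0 50"

```text
clock: 8.5
position: [0.6149, 0.0834, 0.0236]
ee_rot: [-0.001, 0.996, -0.094, 0.001]
contact_force: [-0.6, 0.1, -1.3]
width: 0.0568
```

Emit:
drive_tool:
  motion: "0 0 0 0 0 0.0007 50;0 0 0 0 0 0.0005 50;0 0 0 0 0 0 50"

```text
clock: 8.88
position: [0.6149, 0.0835, 0.0235]
ee_rot: [-0.001, 0.996, -0.094, 0.001]
contact_force: [-0.8, 0.6, -0.3]
width: 0.0571
```

Emit:
drive_tool:
  motion: "0 0 0 0 0 0 68;0 0 0 0 0 0 74;0 0 0 0 0 0 85;0 0 0 0 0 0 90;0 0 0 0 0 -0.02 90;0 0 0 0 0 -0.04 90;0 0 0 0 0 -0.04 90;0 0 0 0 0 -0.05 100;0 0 0 0 0 0 100"

```text
clock: 10.0
position: [0.615, 0.0831, 0.1761]
ee_rot: [-0.001, 0.996, -0.094, 0.001]
contact_force: [0.3, -0.2, -0.4]
width: 0.0855
```

```bash
python3 plan.py 0.4325 -0.2815 0.19 -10.8; python3 wl.py w4 0.01
```

```text
clock 10.0 pos [0.615  0.0831 0.1761] F [ 0.3 -0.2 -0.4] w 0.0855 j6 1.78
turn deg [-0.13 -0.1   0.01] shift now-axes [-0.111   0.3923 -0.0149] shift goal-axes [-0.1109  0.3924 -0.0139]
[21.  9.] 880 ztop 0.0255 topmid [0.8055 0.2556] ext [0.009 0.044] [48 62 84]
[159.  69.] 7281 ztop 0.0767 topmid [0.7331 0.1511] ext [0.046 0.047] [94 92 66]
[537.  86.] 3289 ztop 0.0437 topmid [ 0.6658 -0.1436] ext [0.063 0.023] [134  96  54]
[368. 103.] 16246 ztop 0.0653 topmid [ 0.6792 -0.0056] ext [0.046 0.165] [162 141  81]
[277. 202.] 4501 ztop 0.0699 topmid [0.6154 0.0836] ext [0.057 0.057] [188 186 191]
[455. 299.] 2441 ztop 0.0936 topmid [ 0.5003 -0.049 ] ext [0.021 0.021] [70 69 71]
[340. 319.] 2292 ztop 0.0944 topmid [0.4961 0.0473] ext [0.026 0.025] [41 40 41]
[381. 344.] 390 ztop 0.036 topmid [0.4311 0.0041] ext [0.015 0.011] [54 53 55]
[245. 354.] 1053 ztop 0.0254 topmid [0.4402 0.1546] ext [0.035 0.043] [88 59 37]
```

View pics/w4.png

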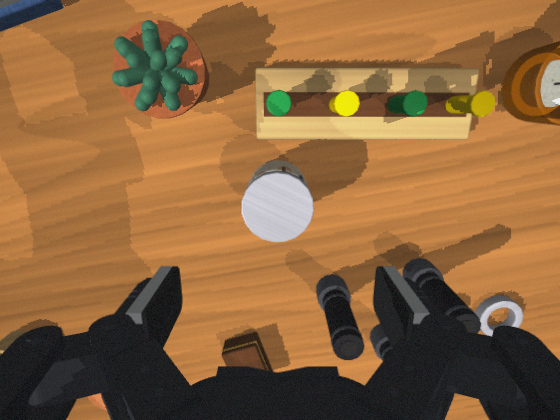

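Emit:
drive_tool:
  motion: "0 0 0 -0.006 0.02 -0.005 100;0 0 0 -0.012 0.042 -0.003 100;0 0 0 -0.012 0.042 -0.003 100;0 0 0 -0.012 0.042 -0.003 100;0 0 0 -0.012 0.042 -0.003 100;0 0 0 -0.012 0.042 -0.003 100;0 0 0 -0.012 0.042 -0.003 100;0 0 0 -0.012 0.042 -0.003 100;0 0 0 -0.012 0.042 -0.003 100;0 0 0 -0.008 0.03 0 100;0 0 0 0 0 0 100"

```text
clock: 11.42
position: [0.4089, -0.291, 0.1913]
ee_rot: [-0.002, 0.995, -0.095, -0.018]
contact_force: [-0.3, 0.2, -0.9]
width: 0.0854
```

```bash
python3 plan.py 0.4325 -0.2815 0.1 -10.8; python3 wl.py w5 0.008
```

```text
clock 11.43 pos [ 0.4089 -0.291   0.1913] F [-0.3  0.2 -0.9] w 0.0854 j6 1.02
turn deg [-0.03  2.09 -0.13] shift now-axes [ 0.0247 -0.0138  0.0905] shift goal-axes [ 0.0214 -0.0138  0.0913]
[ 14. 142.] 1013 ztop 0.0361 topmid [ 0.4953 -0.0553] ext [0.021 0.012] [41 42 44]
[263. 166.] 2256 ztop 0.0394 topmid [ 0.4333 -0.283 ] ext [0.061 0.061] [169 165 160]
[387. 181.] 2495 ztop 0.0393 topmid [ 0.3966 -0.3893] ext [0.062 0.061] [173 101 124]
[118. 191.] 1081 ztop 0.0118 topmid [ 0.4287 -0.1294] ext [0.047 0.05 ] [191 188 193]
[ 10. 220.] 672 ztop 0.0283 topmid [ 0.4215 -0.0116] ext [0.027 0.021] [45 44 46]
[553. 341.] 374 ztop 0.0326 topmid [ 0.1604 -0.5668] ext [0.007 0.01 ] [76 64 43]
```

View pics/w5.png

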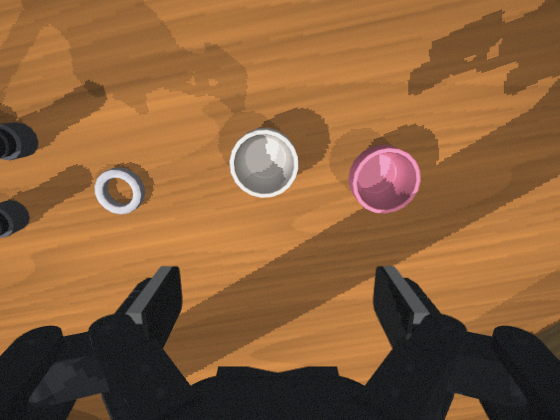

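Emit:
drive_tool:
  motion: "0 2.1 0 0.022 -0.014 0.03 100;0 0 0 0 0 0.03 100;0 0 0 0 0 0.03 100;0 0 0 0 0 0 100"

```text
clock: 11.98
position: [0.4317, -0.2748, 0.0968]
ee_rot: [-0.003, 0.996, -0.094, -0.001]
contact_force: [-0.9, -0.5, -0.7]
width: 0.0855
```

```bash
python3 plan.py 0.433 -0.2822 0.009 -10.8
```

```text
clock 11.97 pos [ 0.4317 -0.2748  0.0968] F [-0.9 -0.5 -0.7] w 0.0855 j6 1.05
turn deg [-0.32  0.13  0.03] shift now-axes [0.0028 0.0075 0.0878] shift goal-axes [0.0026 0.007  0.0878]
```

Emit:
drive_tool:
  motion: "-0.3 0 0 0.0025 0.007 0 100;0 0 0 0 0 0.02 100;0 0 0 0 0 0.02 100;0 0 0 0 0 0 100"

```text
clock: 12.48
position: [0.4367, -0.2849, 0.0609]
ee_rot: [0.003, 0.996, -0.093, 0.003]
contact_force: [0.7, -0.1, 0.3]
width: 0.0854
```

```bash
python3 plan.py 0.433 -0.2822 0.009 -10.8
```

```text
clock 12.47 pos [ 0.4367 -0.2849  0.0609] F [ 0.7 -0.1  0.3] w 0.0854 j6 1.05
turn deg [ 0.3  -0.36  0.15] shift now-axes [-0.0044 -0.0022  0.0519] shift goal-axes [-0.0041 -0.0019  0.0519]
```

Emit:
drive_tool:
  motion: "0.3 -0.3 0 -0.004 -0.002 0.005 100;0 0 0 0 0 0.015 100;0 0 0 0 0 0.015 100;0 0 0 0 0 0.013 100;0 0 0 0 0 0 100"

```text
clock: 13.1
position: [0.435, -0.284, 0.0133]
ee_rot: [0.002, 0.996, -0.093, 0.003]
contact_force: [-0.4, -0.6, 0.6]
width: 0.0857
```

```bash
python3 plan.py 0.433 -0.2822 0.009 -10.8
```

```text
clock 13.1 pos [ 0.435  -0.284   0.0133] F [-0.4 -0.6  0.6] w 0.0857 j6 1.04
turn deg [ 0.17 -0.35  0.16] shift now-axes [-0.0023 -0.0014  0.0043] shift goal-axes [-0.0023 -0.0014  0.0043]
```

Emit:
drive_tool:
  motion: "0.2 -0.3 0.2 -0.0025 -0.0015 0.005 100;0 0 0 0 0 0 82;0 0 0 0 0 0 77;0 0 0 0 0 0 72;0 0 0 0 0 0 60;0 0 0 0 0 0 60"
  newtons: 25

```text
clock: 13.85
position: [0.4333, -0.2824, 0.0089]
ee_rot: [0.0, 0.996, -0.095, 0.001]
contact_force: [-0.2, -1.3, -1.1]
width: 0.062
```

```bash
python3 plan.py 0.433 -0.2822 0.009 -10.8;  python3 wl.py w6 0.01 >/dev/null
```

```text
clock 13.85 pos [ 0.4333 -0.2824  0.0089] F [-0.2 -1.3 -1.1] w 0.062 j6 1.05
turn deg [ 0.01 -0.13 -0.05] shift now-axes [-0.0003 -0.0001 -0.0001] shift goal-axes [-0.0003 -0.0001 -0.0001]
```

View pics/w6.png

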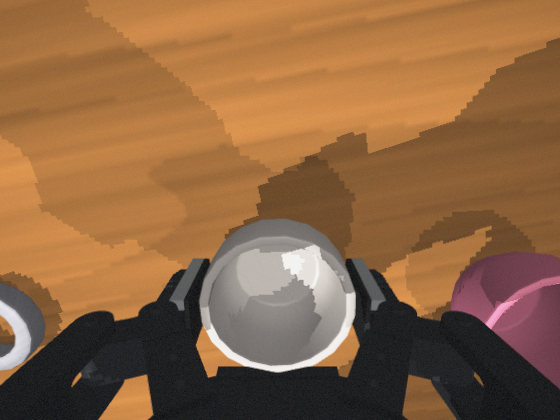

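Emit:
drive_tool:
  motion: "0 0 0 0 0 -0.01 60;0 0 0 0 0 -0.03 60;0 0 0 0 0 -0.04 60;0 0 0 0 0 -0.04 60;0 0 0 0 0 -0.03 60;0 0 0 0 0 0 60"

```text
clock: 14.65
position: [0.4327, -0.282, 0.1654]
ee_rot: [0.0, 0.996, -0.095, 0.001]
contact_force: [0.3, -0.3, -1.6]
width: 0.0621
```

```bash
python3 plan.py 0.5863 -0.0641 0.16 -10.8
```

```text
clock 14.65 pos [ 0.4327 -0.282   0.1654] F [ 0.3 -0.3 -1.6] w 0.0621 j6 1.05
turn deg [ 0.   -0.13 -0.06] shift now-axes [ 0.1098 -0.2429  0.0056] shift goal-axes [ 0.1101 -0.2428  0.0054]
```

Emit:
drive_tool:
  motion: "0 0 0 0.01 -0.022 0 60;0 0 0 0.018 -0.04 0 60;0 0 0 0.018 -0.04 0 60;0 0 0 0.018 -0.04 0 60;0 0 0 0.018 -0.04 0 60;0 0 0 0.016 -0.035 0 60;0 0 0 0.01 -0.02 0 60;0 0 0 0 0 0 60;0 0 0 0 0 0 60"

```text
clock: 15.78
position: [0.5803, -0.0615, 0.1527]
ee_rot: [-0.002, 0.995, -0.096, -0.009]
contact_force: [-0.4, -0.4, -1.1]
width: 0.0621
```

```bash
python3 plan.py 0.5863 -0.0641 0.009 -10.8
```

```text
clock 15.78 pos [ 0.5803 -0.0615  0.1527] F [-0.4 -0.4 -1.1] w 0.0621 j6 1.54
turn deg [-0.09  1.06 -0.17] shift now-axes [0.0091 0.0016 0.1435] shift goal-axes [0.0064 0.0014 0.1437]
```

Emit:
drive_tool:
  motion: "0 1 -0.2 0.007 0.0015 0.015 60;0 0 0 0 0 0.02 60;0 0 0 0 0 0.02 60;0 0 0 0 0 0.02 60;0 0 0 0 0 0.02 60;0 0 0 0 0 0 60"

```text
clock: 16.52
position: [0.581, -0.0708, 0.0536]
ee_rot: [0.0, 0.995, -0.098, -0.003]
contact_force: [0.3, -0.1, -1.5]
width: 0.0619
```

```bash
python3 plan.py 0.5863 -0.0641 0.009 -10.8
```

```text
clock 16.52 pos [ 0.581  -0.0708  0.0536] F [ 0.3 -0.1 -1.5] w 0.0619 j6 1.53
turn deg [ 0.06  0.31 -0.41] shift now-axes [ 0.0042 -0.0076  0.0446] shift goal-axes [ 0.004  -0.0075  0.0446]
```

Emit:
drive_tool:
  motion: "0 0.3 -0.4 0.004 -0.0075 0.008 60;0 0 0 0 0 0.01 60;0 0 0 0 0 0.01 60;0 0 0 0 0 0.008 60;0 0 0 0 0 0 60"

```text
clock: 17.15
position: [0.5876, -0.0649, 0.017]
ee_rot: [0.001, 0.996, -0.094, 0.002]
contact_force: [0.6, 0.1, -1.6]
width: 0.0621
```

```bash
python3 plan.py 0.5863 -0.0641 0.009 -10.8
```

```text
clock 17.15 pos [ 0.5876 -0.0649  0.017 ] F [ 0.6  0.1 -1.6] w 0.0621 j6 1.53
turn deg [ 0.08 -0.18 -0.03] shift now-axes [-0.0014 -0.0005  0.008 ] shift goal-axes [-0.0014 -0.0005  0.008 ]
```

Emit:
drive_tool:
  motion: "0 -0.2 0 -0.0012 -0.0005 0.004 60;0 0 0 0 0 0.002 60;0 0 0 0 0 0.0015 60;0 0 0 0 0 0.001 60;0 0 0 0 0 0.0005 60;0 0 0 0 0 0 60"

```text
clock: 17.9
position: [0.5872, -0.0643, 0.009]
ee_rot: [0.001, 0.996, -0.094, 0.001]
contact_force: [0.2, -0.9, -1.1]
width: 0.0617
```

```bash
python3 plan.py 0.5863 -0.0641 0.009 -10.8
```

```text
clock 17.9 pos [ 0.5872 -0.0643  0.009 ] F [ 0.2 -0.9 -1.1] w 0.0617 j6 1.54
turn deg [ 0.08 -0.09 -0.03] shift now-axes [-0.0009 -0.     -0.    ] shift goal-axes [-0.0009 -0.     -0.    ]
```

Emit:
drive_tool:
  motion: "0 0 0 0 0 0.0005 60;0 0 0 0 0 0 73;0 0 0 0 0 0 78;0 0 0 0 0 0 88;0 0 0 0 0 0 92;0 0 0 0 0 -0.02 92;0 0 0 0 0 -0.04 92;0 0 0 0 0 -0.05 92;0 0 0 0 0 -0.05 100;0 0 0 0 0 -0.02 100;0 0 0 0 0 0 100"

```text
clock: 19.27
position: [0.5874, -0.0641, 0.1931]
ee_rot: [0.001, 0.996, -0.094, 0.001]
contact_force: [0.4, -0.2, 0.5]
width: 0.0857
```

```bash
python3 plan.py 0.424 -0.0015 0.21 79.2; python3 wl.py w7 0.01
```

```text
clock 19.27 pos [ 0.5874 -0.0641  0.1931] F [ 0.4 -0.2  0.5] w 0.0857 j6 1.53
turn deg [ 1.300e-01 -1.000e-02 -9.004e+01] shift now-axes [-0.1722 -0.0308 -0.0172] shift goal-axes [ 0.0309 -0.1722 -0.0169]
[21. 81.] 3076 ztop 0.0549 topmid [0.7269 0.1334] ext [0.057 0.034] [102  62  40]
[384.  80.] 3054 ztop 0.0445 topmid [ 0.6662 -0.1666] ext [0.067 0.067] [127  76  22]
[372.  84.] 1579 ztop 0.022 topmid [ 0.6665 -0.1665] ext [0.038 0.037] [214 214 208]
[194. 104.] 14505 ztop 0.0653 topmid [ 0.6789 -0.0058] ext [0.046 0.166] [158 139  80]
[278. 196.] 1929 ztop 0.0394 topmid [ 0.5877 -0.0642] ext [0.061 0.061] [174 170 165]
[111. 196.] 5127 ztop 0.0698 topmid [0.6154 0.0835] ext [0.057 0.057] [175 173 173]
[278. 292.] 1946 ztop 0.0947 topmid [ 0.4973 -0.0471] ext [0.025 0.025] [42 41 41]
[188. 305.] 1675 ztop 0.2055 topmid [ 0.5953 -0.0218] ext [0.02  0.004] [38 37 37]
[361. 306.] 654 ztop 0.2093 topmid [ 0.5792 -0.1057] ext [0.021 0.005] [156 154 159]
[252. 343.] 1198 ztop 0.0702 topmid [ 0.4322 -0.0048] ext [0.012 0.024] [37 36 36]
```

View pics/w7.png

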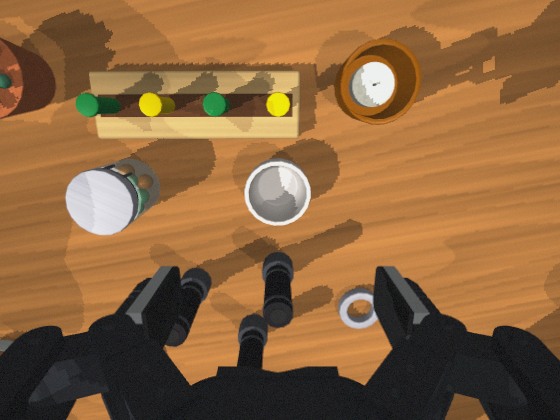

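Emit:
drive_tool:
  motion: "0 0 -10 0 0 -0.008 100;0 0 -10 0 0 -0.008 100;0 0 -10 0 0 0 100;0 0 -10 0 0 0 100;0 0 -10 0 0 0 100;0 0 -10 0 0 0 100;0 0 -10 0 0 0 100;0 0 -10 0 0 0 100;0 0 -10 0 0 0 100;0 0 0 0 0 0 100"

```text
clock: 20.58
position: [0.5766, -0.0618, 0.187]
ee_rot: [-0.015, 0.754, 0.656, -0.011]
contact_force: [0.1, 0.0, 1.1]
width: 0.0853
```

```bash
python3 plan.py 0.424 -0.001 0.21 79.2
```

```text
clock 20.57 pos [ 0.5766 -0.0618  0.187 ] F [0.1 0.  1.1] w 0.0853 j6 -0.09
turn deg [-2.13 -0.06  2.84] shift now-axes [ 0.0392 -0.1603 -0.017 ] shift goal-axes [ 0.0312 -0.1613 -0.023 ]
```

Emit:
drive_tool:
  motion: "-2.1 0 2.8 0 0 -0.023 60;0 0 0 0.006 -0.03 0 60;0 0 0 0.006 -0.03 0 60;0 0 0 0.006 -0.03 0 60;0 0 0 0.006 -0.03 0 60;0 0 0 0.006 -0.03 0 60;0 0 0 0 0 0 60;0 0 0 0 0 0 60"

```text
clock: 21.58
position: [0.4291, -0.0009, 0.2027]
ee_rot: [-0.006, 0.779, 0.627, -0.004]
contact_force: [-1.4, 0.1, 0.2]
width: 0.0512
```

```bash
python3 plan.py 0.424 -0.001 0.21 79.2; python3 wl.py w8 0.01
```

```text
clock 21.57 pos [ 0.4291 -0.0009  0.2027] F [-1.4  0.1  0.2] w 0.0512 j6 0.05
turn deg [-0.77 -0.06 -1.49] shift now-axes [-0.0012 -0.005  -0.0072] shift goal-axes [-0.001  -0.0049 -0.0073]
[236.  23.] 3230 ztop 0.026 topmid [0.4249 0.1516] ext [0.064 0.041] [100  65  41]
[502. 121.] 20989 ztop 0.0693 topmid [0.628  0.0123] ext [0.085 0.201] [150 137 108]
[344. 126.] 1592 ztop 0.0952 topmid [0.4954 0.047 ] ext [0.025 0.026] [52 51 51]
[274. 200.] 1519 ztop 0.0951 topmid [ 0.4245 -0.004 ] ext [0.025 0.026] [53 51 52]
[361. 228.] 1838 ztop 0.0949 topmid [ 0.4976 -0.0469] ext [0.026 0.026] [49 48 49]
[525. 290.] 4010 ztop 0.0437 topmid [ 0.6628 -0.1661] ext [0.062 0.068] [129  90  48]
[217. 276.] 412 ztop 0.2189 topmid [0.4042 0.0053] ext [0.007 0.023] [63 58 53]
[338. 276.] 411 ztop 0.2182 topmid [ 0.4584 -0.0064] ext [0.011 0.022] [60 58 57]
[303. 292.] 647 ztop 0.012 topmid [ 0.429  -0.1292] ext [0.047 0.047] [188 186 192]
```

View pics/w8.png

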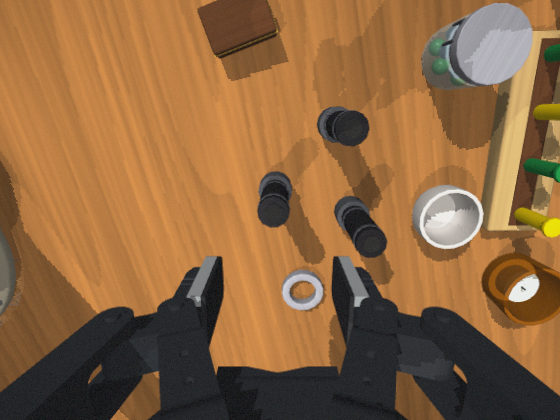

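Emit:
drive_tool:
  motion: "-0.8 0 -1.5 -0.003 -0.0045 0.03 60;0 0 0 0 0 0.03 60;0 0 0 0 0 0 60"

```text
clock: 22.0
position: [0.4271, -0.0041, 0.1414]
ee_rot: [0.001, 0.771, 0.636, 0.001]
contact_force: [0.5, 0.6, 0.1]
width: 0.0512
```

```bash
python3 plan.py 0.4243 -0.0035 0.05 79.2
```

```text
clock 22.0 pos [ 0.4271 -0.0041  0.1414] F [0.5 0.6 0.1] w 0.0512 j6 0.02
turn deg [ 0.17 -0.05 -0.14] shift now-axes [ 0.     -0.0032  0.0913] shift goal-axes [ 0.0001 -0.0029  0.0914]
```

Emit:
drive_tool:
  motion: "0.2 0 0 0 -0.003 0 60;0 0 0 0 0 0.015 60;0 0 0 0 0 0.015 60;0 0 0 0 0 0 60"

```text
clock: 22.5
position: [0.429, -0.0047, 0.1148]
ee_rot: [0.002, 0.772, 0.636, 0.003]
contact_force: [-1.0, -0.3, -0.1]
width: 0.051
```

```bash
python3 plan.py 0.4243 -0.0035 0.05 79.2
```

```text
clock 22.5 pos [ 0.429  -0.0047  0.1148] F [-1.  -0.3 -0.1] w 0.051 j6 0.02
turn deg [ 0.4  -0.05 -0.24] shift now-axes [ 0.0002 -0.0053  0.0647] shift goal-axes [ 0.0003 -0.0049  0.0648]
```

Emit:
drive_tool:
  motion: "0.4 0 0 0 -0.006 0.01 60;0 0 0 0 -0.001 0.015 60;0 0 0 0 -0.001 0.015 60;0 0 0 0 -0.001 0.015 60;0 0 0 0 0 0.008 60;0 0 0 0 0 0 60"

```text
clock: 23.25
position: [0.4224, -0.0032, 0.0528]
ee_rot: [0.002, 0.772, 0.636, 0.002]
contact_force: [-0.1, -0.8, -1.3]
width: 0.051
```

```bash
python3 plan.py 0.4243 -0.0035 0.05 79.2
```

```text
clock 23.25 pos [ 0.4224 -0.0032  0.0528] F [-0.1 -0.8 -1.3] w 0.051 j6 0.02
turn deg [ 0.35 -0.06 -0.25] shift now-axes [0.0001 0.0019 0.0028] shift goal-axes [0.0001 0.0019 0.0028]
```

Emit:
drive_tool:
  motion: "0.3 0 -0.2 0 0.002 0.003 60;0 0 0 0 0 0 45;0 0 0 0 0 0 38;0 0 0 0 0 0 34;0 0 0 0 0 0 15;0 0 0 0 0 0 15"
  newtons: 30

```text
clock: 24.0
position: [0.4256, -0.0038, 0.0509]
ee_rot: [0.001, 0.771, 0.637, 0.001]
contact_force: [-0.2, 0.1, -1.1]
width: 0.025
```

```bash
python3 plan.py 0.4243 -0.0035 0.05 79.2; python3 wl.py w9 0.01 > /dev/null
```

```text
clock 24.0 pos [ 0.4256 -0.0038  0.0509] F [-0.2  0.1 -1.1] w 0.025 j6 0.01
turn deg [ 0.2  -0.06 -0.04] shift now-axes [ 0.0001 -0.0014  0.0009] shift goal-axes [ 0.0001 -0.0014  0.0009]
```

View pics/w9.png

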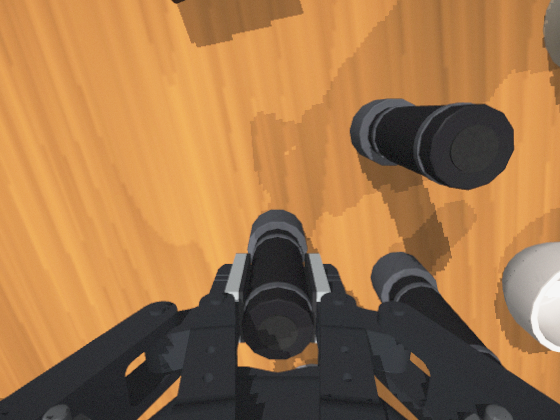

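Emit:
drive_tool:
  motion: "0 0 0 0 0 -0.01 15;0 0 0 0 0 -0.025 15;0 0 0 0 0 -0.035 15;0 0 0 0 0 -0.035 15;0 0 0 0 0 -0.03 15;0 0 0 0 0 -0.015 15;0 0 0 0 0 0 15"

```text
clock: 24.92
position: [0.4246, -0.0038, 0.2091]
ee_rot: [0.002, 0.771, 0.637, 0.002]
contact_force: [-0.5, 0.0, -1.7]
width: 0.0254
```

```bash
python3 plan.py 0.6016 0.0097 0.19 79.2
```

```text
clock 24.93 pos [ 0.4246 -0.0038  0.2091] F [-0.5  0.  -1.7] w 0.0254 j6 0.01
turn deg [ 0.32 -0.06 -0.04] shift now-axes [0.0465 0.1712 0.0201] shift goal-axes [0.0464 0.1713 0.0191]
```

Emit:
drive_tool:
  motion: "0 0 0 0.004 0.015 0 15;0 0 0 0.008 0.03 0 15;0 0 0 0.008 0.03 0 15;0 0 0 0.008 0.03 0 15;0 0 0 0.008 0.03 0 15;0 0 0 0.006 0.02 0 15;0 0 0 0.003 0.01 0 15;0 0 0 0 0 0 15;0 0 0 0 0 0 15"

```text
clock: 26.05
position: [0.6021, 0.011, 0.1993]
ee_rot: [-0.003, 0.771, 0.637, -0.002]
contact_force: [0.1, -0.1, -1.6]
width: 0.0253
```

```bash
python3 plan.py 0.6016 0.0097 0.1 79.2; python3 wl.py w10 0.01
```

```text
clock 26.05 pos [0.6021 0.011  0.1993] F [ 0.1 -0.1 -1.6] w 0.0253 j6 0.09
turn deg [-0.44 -0.03 -0.06] shift now-axes [-0.0014  0.0005  0.0993] shift goal-axes [-0.0013 -0.0002  0.0993]
[403.  18.] 3063 ztop 0.0739 topmid [0.7263 0.1347] ext [0.043 0.021] [98 80 56]
[531. 126.] 13311 ztop 0.0713 topmid [0.8331 0.0205] ext [0.016 0.193] [ 99 101 102]
[60. 73.] 3631 ztop 0.0259 topmid [0.4255 0.1536] ext [0.064 0.047] [105  69  43]
[277. 109.] 4283 ztop 0.07 topmid [0.6154 0.0837] ext [0.058 0.058] [212 210 216]
[338. 196.] 14983 ztop 0.1981 topmid [0.6048 0.0174] ext [0.034 0.015] [145 131  80]
[151. 179.] 2132 ztop 0.0949 topmid [0.4954 0.0472] ext [0.026 0.026] [52 50 51]
[183. 272.] 1948 ztop 0.0947 topmid [ 0.4974 -0.0464] ext [0.026 0.025] [51 50 50]
[367. 303.] 235 ztop 0.0324 topmid [ 0.6738 -0.1358] ext [0.018 0.005] [139  81  19]
[518. 322.] 877 ztop 0.0213 topmid [ 0.8429 -0.2049] ext [0.09  0.059] [ 78 117 148]
[545. 377.] 688 ztop 0.0198 topmid [ 0.8807 -0.2903] ext [0.034 0.024] [ 94 145 186]
```

View pics/w10.png

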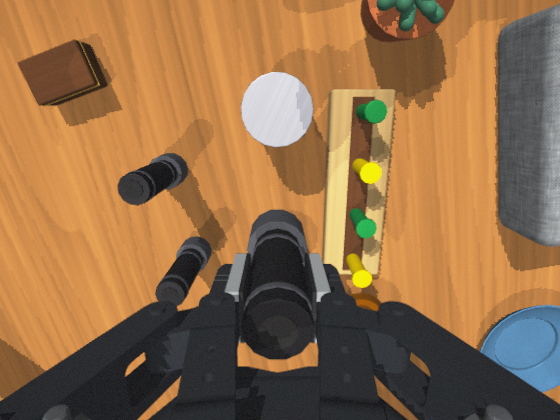

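Emit:
drive_tool:
  motion: "-0.4 0 0 -0.001 0 0.02 15;0 0 0 0 0 0.025 15;0 0 0 0 0 0.025 15;0 0 0 0 0 0.02 15;0 0 0 0 0 0 15"

```text
clock: 26.72
position: [0.5987, 0.0097, 0.1101]
ee_rot: [0.001, 0.771, 0.637, 0.001]
contact_force: [-0.1, 1.0, -1.4]
width: 0.0257
```

```bash
python3 plan.py 0.6016 0.0097 0.051 79.2
```

```text
clock 26.73 pos [0.5987 0.0097 0.1101] F [-0.1  1.  -1.4] w 0.0257 j6 0.09
turn deg [ 0.15 -0.03 -0.1 ] shift now-axes [0.0005 0.0027 0.0591] shift goal-axes [0.0006 0.0028 0.0591]
```

Emit:
drive_tool:
  motion: "0 0 0 0.0005 0.0025 0.01 15;0 0 0 0 0 0.012 15;0 0 0 0 0 0.012 15;0 0 0 0 0 0.012 15;0 0 0 0 0 0 15"

```text
clock: 27.35
position: [0.6026, 0.0095, 0.0634]
ee_rot: [0.002, 0.771, 0.637, 0.002]
contact_force: [0.1, -0.2, -0.9]
width: 0.0252
```

```bash
python3 plan.py 0.6016 0.0097 0.051 79.2
```

```text
clock 27.35 pos [0.6026 0.0095 0.0634] F [ 0.1 -0.2 -0.9] w 0.0252 j6 0.09
turn deg [ 0.37 -0.05 -0.12] shift now-axes [ 0.     -0.0011  0.0124] shift goal-axes [ 0.     -0.0011  0.0124]
```

Emit:
drive_tool:
  motion: "0.3 0 0 0 -0.001 0.005 15;0 0 0 0 0 0.004 15;0 0 0 0 0 0.002 15;0 0 0 0 0 0.0005 15;0 0 0 0 0 0 15"

```text
clock: 27.98
position: [0.6025, 0.0096, 0.0519]
ee_rot: [0.001, 0.771, 0.637, 0.001]
contact_force: [0.5, -0.3, -1.1]
width: 0.0252
```

```bash
python3 plan.py 0.6016 0.0097 0.051 79.2
```

```text
clock 27.98 pos [0.6025 0.0096 0.0519] F [ 0.5 -0.3 -1.1] w 0.0252 j6 0.09
turn deg [ 0.15 -0.06 -0.11] shift now-axes [-0.0001 -0.0009  0.0009] shift goal-axes [-0.0001 -0.0009  0.0009]
```

Emit:
drive_tool:
  motion: "0 0 0 0 -0.001 0.0008 15;0 0 0 0 0 0.0005 15;0 0 0 0 0 0.0003 15;0 0 0 0 0 0 15"

```text
clock: 28.48
position: [0.6017, 0.0098, 0.0509]
ee_rot: [0.001, 0.771, 0.637, 0.002]
contact_force: [0.3, 0.2, -1.0]
width: 0.0254
```

Emit:
drive_tool:
  motion: "0 0 0 0 0 0.0006 15;0 0 0 0 0 0 15"

```text
clock: 28.72
position: [0.6018, 0.0098, 0.0509]
ee_rot: [0.001, 0.771, 0.637, 0.002]
contact_force: [-1.1, -0.3, -0.6]
width: 0.0253
```

Emit:
drive_tool:
  motion: "0 0 0 0 0 0 30;0 0 0 0 0 0 34;0 0 0 0 0 0 45;0 0 0 0 0 0 60;0 0 0 0 0 0 60;0 0 0 0 0 -0.02 60;0 0 0 0 0 -0.04 60;0 0 0 0 0 -0.05 60;0 0 0 0 0 -0.05 60;0 0 0 0 0 0 60"

```text
clock: 29.98
position: [0.6013, 0.0096, 0.2143]
ee_rot: [0.001, 0.771, 0.637, 0.001]
contact_force: [-0.2, 0.3, -0.0]
width: 0.0515
```

```bash
python3 plan.py 0.429 -0.1293 0.2 79.2; python3 wl.py w11 0.01
```

```text
clock 29.98 pos [0.6013 0.0096 0.2143] F [-0.2  0.3 -0. ] w 0.0515 j6 0.09
turn deg [ 0.16 -0.06 -0.12] shift now-axes [-0.1691 -0.1429  0.0137] shift goal-axes [-0.1687 -0.1432  0.0143]
[395.  19.] 3090 ztop 0.0748 topmid [0.7273 0.1349] ext [0.04  0.021] [89 76 53]
[525. 123.] 15510 ztop 0.0741 topmid [0.8411 0.0203] ext [0.028 0.194] [106 108 109]
[67. 73.] 3347 ztop 0.0259 topmid [0.4256 0.1535] ext [0.064 0.047] [96 63 39]
[276. 107.] 3868 ztop 0.07 topmid [0.6156 0.0838] ext [0.057 0.058] [193 192 199]
[351. 182.] 10970 ztop 0.0658 topmid [ 0.6817 -0.002 ] ext [0.04  0.159] [157 137  79]
[156. 175.] 1886 ztop 0.0949 topmid [0.4957 0.0473] ext [0.026 0.025] [48 46 47]
[277. 193.] 1370 ztop 0.0952 topmid [0.6028 0.009 ] ext [0.026 0.026] [53 52 53]
[277. 257.] 1771 ztop 0.0393 topmid [ 0.588  -0.0639] ext [0.061 0.062] [184 179 174]
[192. 265.] 1950 ztop 0.2261 topmid [0.5718 0.015 ] ext [0.015 0.024] [49 48 48]
[535. 331.] 1849 ztop 0.0208 topmid [ 0.8577 -0.2381] ext [0.107 0.126] [ 79 119 153]
```

View pics/w11.png

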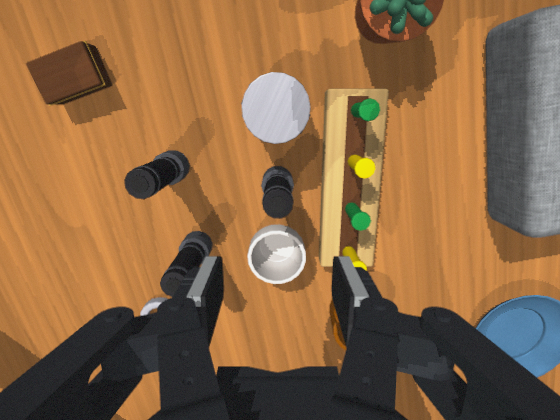

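Emit:
drive_tool:
  motion: "0 0 0 -0.012 -0.01 0 80;0 0 0 -0.024 -0.02 -0.002 80;0 0 0 -0.024 -0.02 -0.002 80;0 0 0 -0.024 -0.02 -0.002 80;0 0 0 -0.024 -0.02 -0.002 80;0 0 0 -0.024 -0.02 -0.002 80;0 0 0 -0.022 -0.019 -0.002 80;0 0 0 -0.012 -0.01 0 80;0 0 0 0 0 0 80;0 0 0 0 0 0 80"

```text
clock: 31.28
position: [0.4114, -0.1306, 0.2101]
ee_rot: [-0.015, 0.771, 0.636, -0.011]
contact_force: [0.5, 0.1, -0.1]
width: 0.0681
```

```bash
python3 plan.py 0.429 -0.1293 0.1 79.2; python3 wl.py w12 0.008
```

```text
clock 31.27 pos [ 0.4114 -0.1306  0.2101] F [ 0.5  0.1 -0.1] w 0.0681 j6 -0.27
turn deg [-2.08 -0.1  -0.18] shift now-axes [0.0044 0.0211 0.1095] shift goal-axes [0.0045 0.0171 0.1101]
[463.   7.] 551 ztop 0.0355 topmid [ 0.5996 -0.0015] ext [0.016 0.006] [36 37 38]
[508.  65.] 8966 ztop 0.0384 topmid [ 0.6128 -0.0604] ext [0.113 0.068] [143 124  94]
[365.  79.] 1852 ztop 0.0951 topmid [ 0.4968 -0.0466] ext [0.025 0.026] [43 42 43]
[533. 176.] 3453 ztop 0.0438 topmid [ 0.6517 -0.166 ] ext [0.039 0.068] [138 107  71]
[299. 179.] 961 ztop 0.0119 topmid [ 0.4287 -0.1292] ext [0.047 0.047] [179 176 183]
[198. 282.] 361 ztop 0.2287 topmid [ 0.378  -0.1234] ext [0.007 0.024] [50 45 41]
[357. 282.] 355 ztop 0.2262 topmid [ 0.4494 -0.1371] ext [0.01  0.022] [46 45 44]
```

View pics/w12.png

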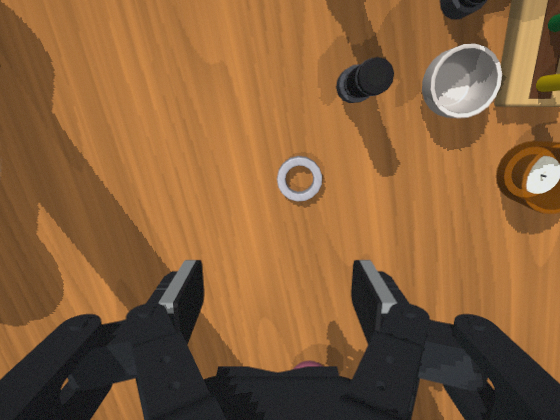

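Emit:
drive_tool:
  motion: "-2 0 0 0.004 0.018 0.03 80;0 0 0 0 0 0.03 80;0 0 0 0 0 0.03 80;0 0 0 0 0 0 80"

```text
clock: 31.82
position: [0.4334, -0.1281, 0.1176]
ee_rot: [0.001, 0.77, 0.638, 0.002]
contact_force: [-0.4, 0.6, -0.3]
width: 0.0684
```

```bash
python3 plan.py 0.4288 -0.1292 0.05 79.2
```

```text
clock 31.82 pos [ 0.4334 -0.1281  0.1176] F [-0.4  0.6 -0.3] w 0.0684 j6 -0.26
turn deg [ 0.18 -0.11  0.09] shift now-axes [-0.0021 -0.0045  0.0675] shift goal-axes [-0.0019 -0.0043  0.0676]
```

Emit:
drive_tool:
  motion: "0.2 0 0 -0.002 -0.0045 0.02 80;0 0 0 0 0 0.02 80;0 0 0 0 0 0.02 80;0 0 0 0 0 0.015 80;0 0 0 0 0 0 80"

```text
clock: 32.45
position: [0.4368, -0.1303, 0.0463]
ee_rot: [0.005, 0.769, 0.639, 0.004]
contact_force: [-0.1, -0.7, 0.4]
width: 0.0683
```

```bash
python3 plan.py 0.4288 -0.1292 0.00 79.2
```

```text
clock 32.45 pos [ 0.4368 -0.1303  0.0463] F [-0.1 -0.7  0.4] w 0.0683 j6 -0.26
turn deg [0.68 0.03 0.3 ] shift now-axes [-0.0003 -0.0087  0.0462] shift goal-axes [-0.0004 -0.0081  0.0463]
```

Emit:
drive_tool:
  motion: "0.7 0 0.3 0 -0.008 0 80;0 0 0 0 0 0.01 80;0 0 0 0 0 0.01 80;0 0 0 0 0 0.008 80;0 0 0 0 0 0 80"

```text
clock: 33.08
position: [0.4308, -0.1294, 0.0188]
ee_rot: [0.002, 0.77, 0.638, 0.001]
contact_force: [-0.3, -0.3, 0.5]
width: 0.0685
```

```bash
python3 plan.py 0.4288 -0.1292 0.00 79.2
```

```text
clock 33.08 pos [ 0.4308 -0.1294  0.0188] F [-0.3 -0.3  0.5] w 0.0685 j6 -0.26
turn deg [0.21 0.09 0.02] shift now-axes [-0.0001 -0.002   0.0188] shift goal-axes [-0.0001 -0.002   0.0188]
```

Emit:
drive_tool:
  motion: "0.2 0 0 0 -0.002 0.006 80;0 0 0 0 0 0.006 80;0 0 0 0 0 0.004 80;0 0 0 0 0 0.002 80;0 0 0 0 0 0 80"

```text
clock: 33.7
position: [0.4289, -0.1292, -0.0005]
ee_rot: [0.001, 0.77, 0.637, -0.001]
contact_force: [-0.5, 0.3, -0.1]
width: 0.0682
```

```bash
python3 plan.py 0.4288 -0.1292 0.00 79.2; python3 wl.py w13 0.003; python3 - <<'E'
from h import *
f=np.load('w.npz');z=f['P'][...,2];
for sl in [(slice(230,330),slice(140,215)),(slice(230,330),slice(340,420))]:
    k=z[sl]; d=f['d'][sl]; m=(d<.19)&(d>0); print(m.sum(), np.nanmin(k[m]) if m.any() else None, np.nanpercentile(k[m],2) if m.any() else None)
E
```

```text
clock 33.7 pos [ 0.4289 -0.1292 -0.0005] F [-0.5  0.3 -0.1] w 0.0682 j6 -0.26
turn deg [-0.    0.09  0.01] shift now-axes [ 0.     -0.0001 -0.0005] shift goal-axes [ 0.     -0.0001 -0.0005]
[275. 281.] 5624 ztop 0.0116 topmid [ 0.4286 -0.1293] ext [0.048 0.048] [170 168 175]
[198. 282.] 356 ztop 0.0163 topmid [ 0.395 -0.122] ext [0.007 0.023] [49 46 43]
[357. 282.] 358 ztop 0.0164 topmid [ 0.4665 -0.1354] ext [0.011 0.022] [49 48 47]
7467 -0.0027196773244075323 -0.001967972192921764
7968 -0.002963029047137522 -0.0019035268319195974
```

View pics/w13.png

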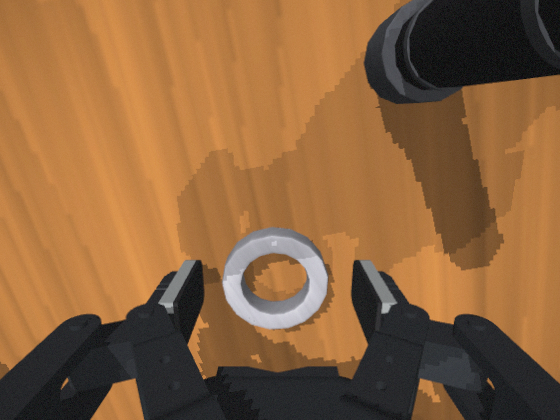

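Emit:
drive_tool:
  motion: "0 0 0 0 0 0 70;0 0 0 0 0 0 62;0 0 0 0 0 0 58;0 0 0 0 0 0 45;0 0 0 0 0 0 45;0 0 0 0 0 0 45"
  newtons: 30

```text
clock: 34.5
position: [0.4289, -0.1293, 0.0004]
ee_rot: [0.001, 0.77, 0.637, -0.0]
contact_force: [0.5, -0.2, 0.2]
width: 0.0461
```

```bash
python3 plan.py 0.4288 -0.1292 0.00 79.2; python3 wl.py w14 0.003
```

```text
clock 34.5 pos [ 4.289e-01 -1.293e-01  4.000e-04] F [ 0.5 -0.2  0.2] w 0.0461 j6 -0.26
turn deg [0.05 0.11 0.01] shift now-axes [ 0.     -0.0001  0.0004] shift goal-axes [ 0.     -0.0001  0.0004]
[277. 278.] 6332 ztop 0.0118 topmid [ 0.4318 -0.1294] ext [0.058 0.048] [154 152 158]
```

View pics/w14.png

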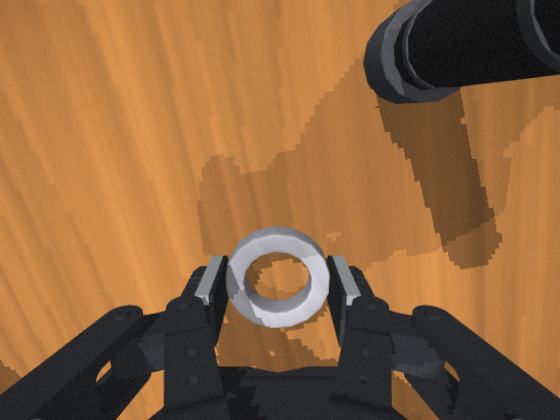

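Emit:
drive_tool:
  motion: "0 0 0 0 0 -0.006 45;0 0 0 0 0 -0.02 45;0 0 0 0 0 -0.04 45;0 0 0 0 0 -0.045 45;0 0 0 0 0 -0.045 45;0 0 0 0 0 -0.03 45;0 0 0 0 0 0 45"

```text
clock: 35.42
position: [0.4285, -0.1286, 0.1926]
ee_rot: [0.0, 0.77, 0.637, -0.001]
contact_force: [-0.8, 0.4, -1.6]
width: 0.0462
```

```bash
python3 plan.py 0.6155 0.0837 0.19 79.2; python3 wl.py w15 0.1
```

```text
clock 35.42 pos [ 0.4285 -0.1286  0.1926] F [-0.8  0.4 -1.6] w 0.0462 j6 -0.26
turn deg [-0.    0.09  0.01] shift now-axes [0.2436 0.144  0.0023] shift goal-axes [0.2436 0.1439 0.0026]
[277. 278.] 6622 ztop 0.204 topmid [ 0.4314 -0.1286] ext [0.058 0.048] [142 141 145]
```

View pics/w15.png

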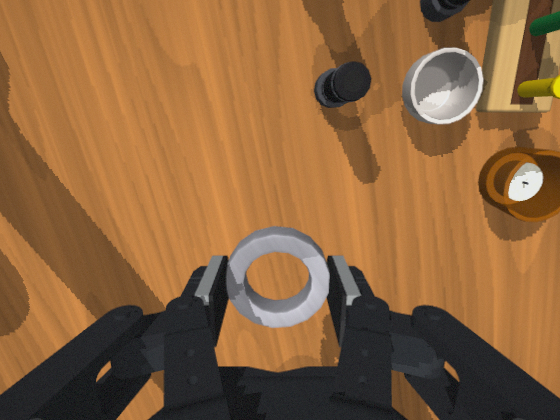

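Emit:
drive_tool:
  motion: "0 0 0 0.012 0.007 -0.002 45;0 0 0 0.025 0.015 -0.002 45;0 0 0 0.03 0.018 -0.002 45;0 0 0 0.03 0.018 -0.002 45;0 0 0 0.03 0.018 -0.002 45;0 0 0 0.03 0.018 -0.002 45;0 0 0 0.03 0.018 -0.002 45;0 0 0 0.025 0.015 -0.002 45;0 0 0 0.015 0.008 0 45;0 0 0 0 0 0 45;0 0 0 0 0 0 45"

```text
clock: 36.85
position: [0.6015, 0.0842, 0.1857]
ee_rot: [-0.015, 0.77, 0.637, -0.012]
contact_force: [-0.9, -0.6, -1.0]
width: 0.0458
```

```bash
python3 plan.py 0.6155 0.0837 0.1 79.2
```

```text
clock 36.85 pos [0.6015 0.0842 0.1857] F [-0.9 -0.6 -1. ] w 0.0458 j6 0.21
turn deg [-2.2   0.03  0.02] shift now-axes [0.0022 0.0171 0.0851] shift goal-axes [0.0021 0.0138 0.0857]
```

Emit:
drive_tool:
  motion: "-2.2 0 0 0.002 0.014 0.015 45;0 0 0 0 0 0.015 45;0 0 0 0 0 0.015 45;0 0 0 0 0 0 45"

```text
clock: 37.35
position: [0.6122, 0.0807, 0.1383]
ee_rot: [-0.0, 0.771, 0.636, -0.002]
contact_force: [-1.3, 1.4, -0.6]
width: 0.046
```

```bash
python3 plan.py 0.6155 0.0837 0.0705 79.2
```

```text
clock 37.35 pos [0.6122 0.0807 0.1383] F [-1.3  1.4 -0.6] w 0.046 j6 0.21
turn deg [-0.15  0.12 -0.17] shift now-axes [0.0037 0.0028 0.0678] shift goal-axes [0.0036 0.0026 0.0678]
```

Emit:
drive_tool:
  motion: "-0.1 0.1 -0.2 0.0036 0.0027 0.01 45;0 0 0 0 0 0.012 45;0 0 0 0 0 0.012 45;0 0 0 0 0 0.01 45;0 0 0 0 0 0 45"

```text
clock: 37.98
position: [0.616, 0.0838, 0.0915]
ee_rot: [-0.0, 0.77, 0.638, -0.0]
contact_force: [-0.1, 0.5, -0.8]
width: 0.0462
```

```bash
python3 plan.py 0.6155 0.0837 0.0705 79.2; python3 wl.py w16 0.06
```

```text
clock 37.98 pos [0.616  0.0838 0.0915] F [-0.1  0.5 -0.8] w 0.0462 j6 0.21
turn deg [-0.03  0.01  0.04] shift now-axes [-0.0002 -0.0004  0.021 ] shift goal-axes [-0.0002 -0.0004  0.021 ]
[489.  76.] 9876 ztop 0.0774 topmid [0.7325 0.1519] ext [0.047 0.047] [ 59 100  78]
[276. 263.] 11846 ztop 0.1026 topmid [0.6189 0.0836] ext [0.058 0.048] [158 157 163]
[416. 250.] 867 ztop 0.0668 topmid [0.6927 0.0682] ext [0.018 0.019] [ 42 156  75]
[ 75. 332.] 466 ztop 0.0885 topmid [0.4919 0.0591] ext [0.011 0.005] [40 37 37]
[277. 356.] 1111 ztop 0.0826 topmid [0.6038 0.0196] ext [0.021 0.008] [24 24 24]
[400. 391.] 449 ztop 0.0667 topmid [ 0.6763 -0.0294] ext [0.013 0.02 ] [ 32 100  50]
```

View pics/w16.png

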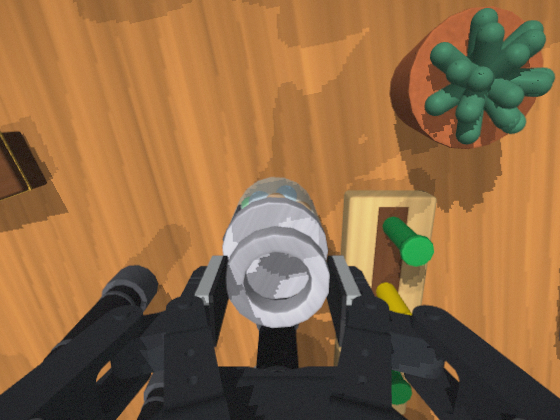

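Emit:
drive_tool:
  motion: "0 0 0 0 -0.0004 0.006 45;0 0 0 0 0 0.005 45;0 0 0 0 0 0.004 45;0 0 0 0 0 0.002 45;0 0 0 0 0 0 45"

```text
clock: 38.65
position: [0.6168, 0.0839, 0.075]
ee_rot: [0.001, 0.77, 0.638, 0.001]
contact_force: [-0.1, -0.3, -1.3]
width: 0.046
```

```bash
python3 plan.py 0.6155 0.0837 0.0705 79.2
```

```text
clock 38.65 pos [0.6168 0.0839 0.075 ] F [-0.1 -0.3 -1.3] w 0.046 j6 0.21
turn deg [ 0.15 -0.03  0.04] shift now-axes [-0.0005 -0.0012  0.0044] shift goal-axes [-0.0005 -0.0012  0.0045]
```

Emit:
drive_tool:
  motion: "0.1 0 0 -0.0004 -0.0012 0.001 45;0 0 0 0 0 0.0015 45;0 0 0 0 0 0.001 45;0 0 0 0 0 0.0005 45;0 0 0 0 0 0 45"

```text
clock: 39.28
position: [0.6157, 0.0838, 0.071]
ee_rot: [0.0, 0.77, 0.638, 0.001]
contact_force: [-0.5, 0.7, -0.9]
width: 0.0459
```

```bash
python3 plan.py 0.6155 0.0837 0.0705 79.2
```

```text
clock 39.27 pos [0.6157 0.0838 0.071 ] F [-0.5  0.7 -0.9] w 0.0459 j6 0.21
turn deg [ 0.09 -0.04  0.04] shift now-axes [-0.0001 -0.0002  0.0005] shift goal-axes [-0.0001 -0.0002  0.0005]
```

Emit:
drive_tool:
  motion: "0 0 0 0 0 0.0005 45;0 0 0 0 0 0.0004 45;0 0 0 0 0 0 45;0 0 0 0 0 0 45"

```text
clock: 39.78
position: [0.6158, 0.0838, 0.0704]
ee_rot: [0.0, 0.77, 0.638, 0.001]
contact_force: [-0.5, -0.1, 0.0]
width: 0.0461
```

Emit:
drive_tool:
  motion: "0 0 0 0 0 0 56;0 0 0 0 0 0 59;0 0 0 0 0 0 65;0 0 0 0 0 0 75;0 0 0 0 0 0 75;0 0 0 0 0 -0.015 75;0 0 0 0 0 -0.03 75;0 0 0 0 0 -0.04 75;0 0 0 0 0 -0.05 75;0 0 0 0 0 0 75"

```text
clock: 41.02
position: [0.6167, 0.0837, 0.2142]
ee_rot: [0.002, 0.77, 0.638, 0.003]
contact_force: [-0.1, 0.2, -1.3]
width: 0.0641
```

```bash
python3 plan.py 0.35 0.2 0.25 79.2; python3 wl.py w17 0.01
```

```text
clock 41.02 pos [0.6167 0.0837 0.2142] F [-0.1  0.2 -1.3] w 0.0641 j6 0.21
turn deg [ 0.38 -0.1   0.04] shift now-axes [ 0.0645 -0.2835 -0.0376] shift goal-axes [ 0.0642 -0.2838 -0.0358]
[32. 11.] 1408 ztop 0.0278 topmid [0.4309 0.2838] ext [0.051 0.022] [174 112  75]
[391.  92.] 5246 ztop 0.0767 topmid [0.7326 0.1518] ext [0.046 0.048] [100  97  69]
[518. 200.] 16978 ztop 0.0747 topmid [0.8517 0.0202] ext [0.05  0.194] [118 120 121]
[ 78. 152.] 2671 ztop 0.0258 topmid [0.4249 0.1541] ext [0.064 0.046] [99 65 40]
[274. 192.] 3463 ztop 0.0814 topmid [0.6169 0.0836] ext [0.047 0.047] [173 171 177]
[344. 250.] 8811 ztop 0.0657 topmid [ 0.6791 -0.0051] ext [0.046 0.164] [161 138  75]
[162. 250.] 1887 ztop 0.0948 topmid [0.4957 0.047 ] ext [0.026 0.026] [47 46 46]
[275. 293.] 3243 ztop 0.0942 topmid [0.6026 0.0092] ext [0.025 0.026] [112 109 107]
[203. 296.] 601 ztop 0.2294 topmid [0.5849 0.0905] ext [0.007 0.023] [46 44 43]
[540. 363.] 494 ztop 0.0214 topmid [ 0.8986 -0.2091] ext [0.052 0.064] [ 74 108 137]
```

View pics/w17.png

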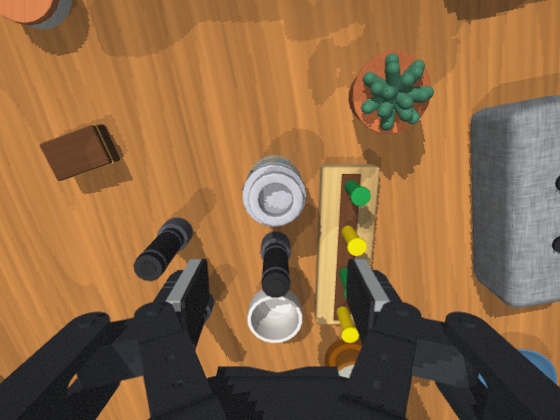

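Emit:
drive_tool:
  motion: "0 0 0 0 0 -0.03 75;0 0 0 0 -0.03 -0.01 75;0 0 0 0 -0.04 0 75;0 0 0 0 -0.04 0 75;0 0 0 0 -0.04 0 75;0 0 0 0 -0.04 0 75;0 0 0 0 -0.03 0 75;0 0 0 0 -0.02 0 75;0 0 0 0 0 0 75"

```text
clock: 42.2
position: [0.3661, 0.1289, 0.246]
ee_rot: [-0.005, 0.771, 0.637, -0.006]
contact_force: [1.4, 0.3, -0.5]
width: 0.0641
```

```bash
python3 - <<'E'
from h import *
p,d=get_image('top'); np.save('top0.npy',d); np.save('top0p.npy',p)
save('top1.png',cv2.resize(p[130:330,130:450],None,fx=2.5,fy=2.5,interpolation=cv2.INTER_CUBIC))
p2,_=get_image('side'); save('side1.png',p2)
P=cloud('top',d); z=P[...,2]; m=((z>.008)&(P[...,0]>.3)).astype(np.uint8); m[:130]=0;m[285:]=0
n,l,st,c=cv2.connectedComponentsWithStats(m)
B=np.array([.679,-.0055]); ex=np.array([.9821,-.1883]); ey=np.array([.1883,.9821])
for i in range(1,n):
    if 50<st[i,4]<2000:
        k=l==i; zt=np.percentile(z[k],95); t=k&(z>zt-.006); q=((P[t].max(0)+P[t].min(0))/2)[:2]
        print(c[i].round(0),zt.round(3),q.round(4),'board',[round(float((q-B)@e),4) for e in (ex,ey)])
print(get_state()['position'],get_state()['contact_force'])
E
```

```text
[164. 131.] 0.035 [0.7933 0.41  ] board [0.034, 0.4295]
[234. 149.] 0.079 [0.7308 0.1523] board [0.0211, 0.1647]
[ 75. 185.] 0.052 [0.6216 0.6295] board [-0.1759, 0.6128]
[287. 169.] 0.067 [ 0.6784 -0.0056] board [-0.0005, -0.0002]
[341. 172.] 0.047 [ 0.6651 -0.1656] board [0.0165, -0.1599]
[257. 188.] 0.084 [0.615  0.0848] board [-0.0799, 0.0766]
[282. 193.] 0.098 [0.6011 0.01  ] board [-0.0794, 0.0005]
[307. 198.] 0.042 [ 0.5866 -0.0642] board [-0.0796, -0.0751]
[269. 229.] 0.098 [0.4955 0.0488] board [-0.1904, 0.0188]
[301. 229.] 0.098 [ 0.4962 -0.0469] board [-0.1717, -0.0751]
[148. 232.] 0.037 [0.4845 0.4076] board [-0.2688, 0.3691]
[418. 263.] 0.042 [ 0.3964 -0.3897] board [-0.2052, -0.4306]
[0.36807657 0.12870381 0.24623048] [ 0.48248196 -0.34893568 -0.07994113]
```

View pics/top1.png

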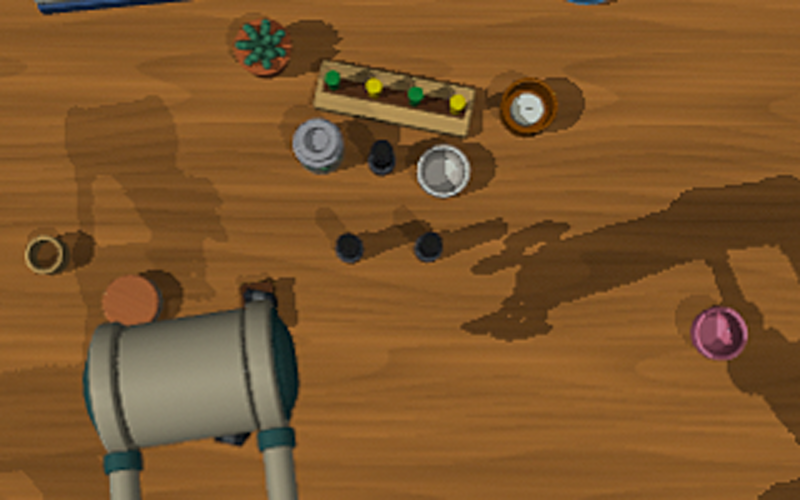

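View pics/side1.png

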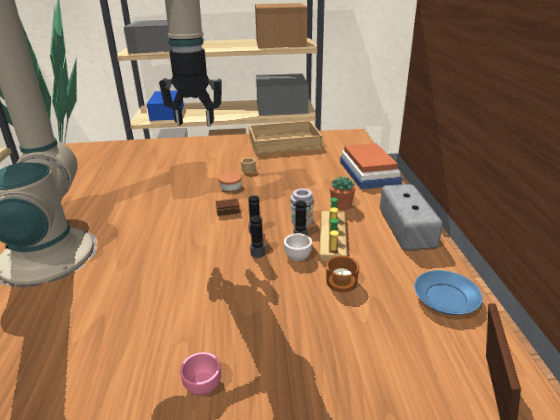

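The crop of the top view shows the jar with the ring at (318,145), the torch at (381,157) and the bowl at (443,170), in a row in front of the board. The look-alikes have not moved, and in the side view the hand hangs free at (190,90). I'm handing the job in.

```bash
python3 -c "
from rig import sign_off
print(sign_off())"
```

```text
the job is handed in; nothing more can be done
None
```

The display is back in its row and the job is handed in at about 42 s on the clock. I placed them in the order asked: jar by the succulent end, white bowl at the other end, torch midway, then the steel ring on the jar's lid. The torch I moved was the one of the three nearest the base.

Last checks in the top view, in the board's frame (target x = -80 mm):

| Item | x (mm) | y (mm) | Target y (mm) |
|---|---|---|---|
| Jar with ring | -79.9 | 76.6 | 75 |
| Torch | -79.4 | 0.5 | 0 |
| Bowl | -79.6 | -75.1 | -75 |

- **Ring:** it lies flat on the lid, about 1.5 mm off the jar's centre in the wrist view.
- **Left alone:** the succulent, candle, pink bowl, napkin ring and the other two torches measured within about 3 mm of where they started. The succulent showed the largest change, which I take as leaf-measuring noise.
- **Not measured:** the tin and the wooden box were partly hidden by the arm in that last view. The wrist views just before showed the box in place and the tin only in part, and both look in place in the pictures.
- **Forces:** readings stayed within about 2 N, and the gripper is clear of everything.

No check failed. The top and wrist cameras disagreed by up to 2 mm.

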